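Take a filter out of a hand-cranked filter drawer

ROBOT

A 6-joint arm with a two-finger parallel gripper is mounted at the origin on a cart in front of the work surface, level with it; the furniture and walls round the work are solid. World frame = base frame: x ahead of the robot, y to its left, z up, the work surface at z = 0. Lengths are in m, angles in rad, forces in N, time in s.
With the tool pointing down it reaches from about 0.35 to 0.975 m from the base axis. Payload 4.9 kg.
Tool frame: the origin (TCP) lies at the very end of the fingers, on their centre line; the grasp point (between the pads) lies 19 mm behind it (manip.grasp_offset is the distance from the TCP to the grasp point, in m); z points along the fingers, y is the line along which they close (so a half turn about z gives the same grasp; the last joint's range is limited). The gripper opens to 85 mm and grips with 20 to 120 N. Pads are 22 mm wide; open, the fingers measure 114 mm over their backs; the gripper's body (76 mm by 85 mm) begins 54 mm behind the grasp point. The pads swing forward as they close: fully open they stand 13 mm farther back than shut.
Start: joints at [1.078, 0.053, 1.613, -0, 1.476, -0.119], TCP at [0.228, 0.582, 0.231] pointing down, gripper open.
Joint ranges: [-3.01, 3.01], [-1.01, 2.22], [0.06, 2.58], [-1.02, 4.17], [0.09, 2.62], [-3.14, 3.14]. Speed limits (rad/s): [2.57, 2.57, 3.14, 3.14, 3.14, 3.14].

INTERFACE

Orientations are given as a unit quaternion [w, x, y, z].
In Python, from plant import manip, eyes, job_done, models gives the robot as it stands.
- The arm moves only by the tool servo_tool, never from a script. Its argument "motion" is one flat list of numbers, 5 for each row, row after row: the opening, from -1 (shut) to 1 (fully open), then the shift along the tool's x, y, z normalised to -1 to 1, where 1 is 120 mm, then the turn about the tool's z normalised to -1 to 1, where 1 is 45 degrees. A call has 1 to 5 rows; each row is the pose to reach, as a shift and turn from the pose commanded when the call began, along the tool's axes at that moment; what a row does not reach only later rows make up. A row lasts 1/8 s, in which the tool goes at most 62.5 mm and 10.7 degrees, less where a joint would pass 70% of its speed; a pose out of reach is approached as far as the arm can. A call with a number of a shift or a turn outside -1 to 1 is refused whole. A call with a gripper value outside its range is refused whole. The fingers move at their own pace and stop on an object; the grip force is fixed at half the most. Time passes only in rows, so rows that repeat a pose let the fingers close. It gives the time, the measured TCP pose, the force, the opening and the grip force at its end, in the units of the state.
- manip.state(): the state, without advancing time (a new reading comes with each control period).
- eyes.grab_frame(name): name is "side" or "top"; returns (picture, depth): 384x512x3 uint8, red, green, blue; 384x512 float32, m along the optical axis (not along the pixel's ray), 0 where there is no reading.
- eyes.camera_params(name): a dict with "fov_y" (degrees; the focal length in pixels is half the picture's height over the tangent of half this angle, whatever the lens; pixels are square), "cx", "cy" (the principal point, pixels), "D" ([k1, k2, p1, p2, k3] as OpenCV has them; the pictures are not rectified), "pose" (4x4, takes a point from camera to world coordinates). Camera axes: x right, y up, looking along -z (the intrinsics and any distortion apply to the point x, -y, -z); pixel columns grow to the right and rows downward; lengths in m; the calibration is good to about 2 mm. A picture is of the moment at which its call begins. camera_params takes no time and is no camera call.
- job_done(): hands the job in; it is judged then, once.
Trained networks look in the newest picture that a camera, given by its name, has taken for a name from the list of things; names that differ only in an ending like _2 or _b are one class to them, and where a whole thing is asked for, a point or a joint stands for the part that bears it (a point fixed in the world has none). Each returns a list of dicts, best first, with "p" (0 to 1); they miss things now and then, are a little off and sometimes report something else, mostly with a low value. They report only what shows in the picture. A call takes as long as a camera call. They do not tell look-alikes from the thing itself.
- models.regions_of(camera, label): "mask" (384x512 bool, what is visible of it) and "pixel" ([column, row] in pixels, amid what is visible of it).
The state is a dict: "time": time; "joint_pos": joint angles; "joint_vel": joint speeds; "joint_efforts": joint torques, N m; "tool_pos": TCP position; "tool_rot": TCP orientation; "contact_force": force on the tool from outside, world axes, zero at the start; "ft_torque": the same for the moment, N m; "gripper_width": opening from 0.0 (shut) to 1.0 (fully open); "grasp_force": force on a finger pad.
Only numpy, scipy, OpenCV 4.12 (cv2) and the standard library are available. Lean on these libraries where they do the work, as an engineer would, in place of code of your own. Each camera call takes 0.05 s, during which the arm holds its last target. There are 200 camera calls.

TASK

Swing the folded crank handle of the white filter unit up, crank the drawer fully out (clockwise), press down the amber filter's edge nearest the unit so that it tips up in its pocket, take it by its raised edge and stand it in the empty middle slot of the filter rack. Then crank the drawer fully home again and fold the handle flat. Move the drawer only with the crank, keep the handle out while the drawer is open, do not let the filter down on the worktop, and leave the other filters and things where they are.

Things in the scene. Friction and masses are not known exactly. Their poses are not given: they have to be found in the camera images.
- filter_unit: White light-filter unit with grey sides, a fixed box 160 mm long (x), 116 mm wide (y), 62 mm high, position and yaw vary. Origin on the worktop straight below the crank axis; own x points from its front to its back: front face at x = -60 mm, back at +100 mm (a light port stands out 26 mm more behind). The drawer comes out of the front face, to its -x.
- drawer (a joint): Travel of the filter drawer out of the unit's front, m: 0 = fully home (front panel against the box), 0.135 = fully out, at its stop. Geared to the crank (17.2 mm per radian); it has no grip of its own. Fully out, the pocket's centre is 90 mm ahead of the unit's front face; fully home, 45 mm inside under the roof.
- crank (a joint): Turn of the crank wheel, rad, clockwise seen from above positive: 0 = drawer home, 7.85 (one and a quarter turns clockwise) = drawer fully out; stops at both ends. It stays where it is left and needs about 5 N at the upright handle. The wheel: aluminium, three spokes, 104 mm across, flat on top of the unit, its upper face 80 mm above the worktop.
- handle (a joint): Fold of the crank handle, rad: 0 = folded flat across the wheel, 1.57 = swung out, standing upright, at its stop. It stays where it is left (stiff hinge: about 1.5 N at the handle's end).
- crank_centre (a point): Point on the upright axis of the crank wheel at the height of the handle's hinge, 91 mm above the worktop. Its own x points to the handle's hinge and turns with the wheel.
- handle_hinge (a point): Centre of the handle's hinge near the wheel's rim, 42 mm from the crank axis, 11 mm above the wheel's face, between two steel lugs 21 mm wide over all and 15 mm high. The hinge axis is level, square to the line to the crank axis. The handle runs from here along this point's own -x (it turns with the handle); folded, it lies across the middle of the wheel, 2 mm above it.
- handle_end (a point): Point on the handle's middle line, 50 mm from the hinge and 11 mm short of its free end. The grip is a round black sleeve 18 mm thick, from 9 to 61 mm from the hinge; it turns freely about its own length, so that fingers can keep their direction while cranking. Axes as for handle_hinge.
- pocket (a point): Centre of the round filter pocket in the drawer, on its floor, 36 mm above the worktop; moves with the drawer, axes as the unit's. 62 mm across, rim 6 mm above the floor. The drawer block is 84 mm wide and reaches 45 mm ahead (-x) of the pocket's centre; then comes the front panel, 6 mm thick, its top 13 mm above the pocket's floor.
- rocking_edge (a point): Middle of the straight edge, across the drawer, where the pocket's floor ends, 2.5 mm behind (+x) the pocket's centre; behind it is a well 23 mm deep, its rim cut away 44 mm wide for a thumb. Pressed at 20 to 25 mm behind its centre down to floor level, the filter rocks over the edge, slides into the well and stays leaning at 35 to 50 degrees, its front edge 20 to 25 mm above the floor.
- amber_filter_centre (a point): Centre of the amber filter: an orange glass in a flat black metal ring, 60 mm across and 8 mm thick in all, 60 g; own z is the disc's axis. It starts lying flat in the drawer's pocket, standing 2 mm proud of the rim, too little to be gripped.
- amber_filter: The same amber filter as a whole; its origin is its centre.
- slot (a point): Centre of the mouth of the middle, empty slot of the wooden filter rack, on the rack's top, 30 mm above the worktop; own x along the slot, y across it. Slots are 63 mm long, 11 mm wide, 22 mm deep; a filter standing in one has its centre 8 mm above the mouth. The rack is a fixed block 78 mm (x) by 134 mm (y), three slots 38 mm apart in y; position and yaw vary.
- blue_filter_centre (a point): Centre of a blue filter of the same size that stands in an outer slot of the rack.
- green_filter_centre (a point): Centre of a green filter of the same size that stands in the other outer slot.
- bottle_pink: Bystander: small white laboratory bottle with a blue screw cap, 46 mm wide, 90 mm tall; origin at the middle of its underside.
- beaker_50: Bystander: small glass beaker, 50 mm wide, 60 mm tall; origin at the middle of its underside.
- label_tape: Bystander: flat yellow roll of label tape, 80 mm across, 19 mm high; origin at the middle of its underside.
- marker_blue: Bystander: felt marker, white with a blue cap, 138 x 13 mm, lying on the worktop; origin at the middle of its underside.
- petri_c: Bystander: small covered petri dish, 60 mm across, 16 mm high; origin at the middle of its underside.
- film_box: Bystander: white and purple carton, 55 x 115 x 55 mm; origin at the middle of its underside.
- timer: Bystander: white bench timer standing on its edge, 22 x 66 x 58 mm; origin at the middle of its underside.
Things that resemble listed ones, but are neither listed nor needed, are in the scene too. What is shaped like the part that bears slot but turquoise is not meant.

How it is judged:
On the way, in this order (a step that is already met when the one before it is completed fails the run):
1. the crank handle is swung out upright while the drawer is still home (value of joint handle above 1.3 rad and value of joint drawer below 0.012 m), for 0.1 s.
2. the drawer is cranked fully out, with the handle still out (value of joint drawer above 0.125 m and value of joint handle above 1.1 rad), for 0.2 s.
3. the amber filter is tipped up in its pocket (angle between amber_filter_centre's own z axis and vertical above 0.6 rad and distance between amber_filter_centre and pocket below 0.02 m and value of joint drawer above 0.12 m), for 0.2 s.
4. the amber filter stands in the middle slot of the rack, let go (x of amber_filter_centre in the frame of slot between -0.008 and 0.008 m and y of amber_filter_centre in the frame of slot between -0.006 and 0.006 m and z of amber_filter_centre in the frame of slot between 0.002 and 0.014 m and angle between the z axis of amber_filter_centre and the y axis of slot, either way round below 0.25 rad and contact force between the fingers and amber_filter below 0.05 N), for 0.2 s.
5. the drawer is cranked home, with the handle still out (value of joint drawer below 0.006 m and value of joint handle above 1.1 rad), for 0.1 s.
6. the handle is folded flat again (value of joint handle below 0.15 rad and value of joint drawer below 0.006 m), for 0.2 s.
At the end, for the whole second after the job is handed in: The amber filter stands on edge in the rack's middle slot (centre within 8 mm along and 6 mm across the slot and 2 to 14 mm above its mouth, its axis within 0.25 rad of across), let go and at rest; the drawer is home to within 6 mm; the handle is folded to within 0.15 rad of flat (all of step 4 and all of step 6 and linear speed of amber_filter below 0.02 m/s); the robot touches nothing.
It fails at once if the drawer stands open while the crank handle is folded (value of joint drawer above 0.015 m and value of joint handle below 0.8 rad).
It fails at once if the drawer itself is pushed or pulled hard instead of being cranked (contact force between the arm and drawer above 18 N).
It fails at once if the amber filter is dropped or laid on the worktop (height (world z) of amber_filter_centre below 0.022 m).
It fails at once if a filter of the rack is knocked out of its place (distance of any of blue_filter_centre, green_filter_centre from where it was at the start of the episode above 0.012 m).
It fails at once if a bystander is moved by more than 20 mm (distance of any of bottle_pink, beaker_50, label_tape, marker_blue, petri_c, film_box, timer from where it was at the start of the episode above 0.02 m).
It also fails if it takes over 72 s, if anything falls off the work surface, if the arm or the gripper's body presses on something with over 40 N, if the wrist force passes 120 N, or if a joint passes its speed limit or range.

## Working session

There is one attempt and no reset: what is moved stays moved. The work goes in short steps, Python scripts to look and compute and a tool call to move; the robot and the scene stay as the last step left them, time stands still between calls to the robot, and variables do not carry over. Pictures are saved under pics/ and viewed, at most 10 in all, crops included, and the job is handed in when it is done.

Besides the shell and the picture viewer there is one more tool, called after ">>>" by a JSON object that holds its "name" and its "arguments". servo_tool: Moves the arm, as the interface text tells. Its arguments: {"type":"object","properties":{"motion":{"type":"array","items":{"type":"number","minimum":-1,"maximum":1}}},"required":["motion"]}

```bash
mkdir -p pics; ls; cat > h.py <<'E'
import numpy as np, cv2
from plant import manip, eyes, job_done, models
def K(c):
    p=eyes.camera_params(c); f=192/np.tan(np.radians(p["fov_y"])/2)
    return np.array([[f,0,p["cx"]],[0,f,p["cy"]],[0,0,1.]]),np.array(p["D"]),np.array(p["pose"])
def world(c,uv,d):
    k,D,T=K(c); uv=np.asarray(uv,float).reshape(-1,1,2); n=cv2.undistortPoints(uv,k,D)[:,0]
    d=np.asarray(d,float).reshape(-1); P=np.c_[n[:,0]*d,-n[:,1]*d,-d]
    return P@T[:3,:3].T+T[:3,3]
def onplane(c,uv,z):
    k,D,T=K(c); a=world(c,uv,np.ones(len(np.asarray(uv).reshape(-1,2)))); o=T[:3,3]; r=a-o
    return o+r*((z-o[2])/r[:,2])[:,None]
def proj(c,P):
    k,D,T=K(c); p=(np.atleast_2d(P)-T[:3,3])@T[:3,:3]; p=p*[1,-1,-1]
    return cv2.projectPoints(p,np.zeros(3),np.zeros(3),k,D)[0][:,0]
def cloud(c,dep,mask):
    v,u=np.nonzero(mask&(dep>0)); return world(c,np.c_[u,v],dep[v,u])
E
python3 - <<'E'
from h import *
for c in("side","top"):
    im,d=eyes.grab_frame(c); cv2.imwrite(f"pics/{c}0.png",im[:,:,::-1]); np.savez(f"{c}0.npz",im=im,d=d)
    print(c,K(c)[2][:3,3],K(c)[2][:3,:3].round(2).tolist(),K(c)[0][0,0])
    for l in["filter_unit","crank","handle","slot","amber_filter","blue_filter_centre","green_filter_centre","drawer","bottle_pink","beaker_50","label_tape","marker_blue","petri_c","film_box","timer"]:
        for r in models.regions_of(c,l)[:3]:
            P=cloud(c,d,r["mask"]); print(l,round(r["p"],2),np.round(r["pixel"]),r["mask"].sum(),np.median(P,0).round(3) if len(P) else None)
E
```

```text
pics
side [ 0.60196151 -1.26961059  0.7764581 ] [[1.0, -0.02, 0.04], [0.04, 0.5, -0.87], [-0.0, 0.87, 0.5]] 482.19908728388526
filter_unit 0.7 [295. 179.] 1134 [0.663 0.052 0.053]
crank 0.59 [293. 169.] 440 [0.654 0.099 0.077]
handle 0.62 [298. 161.] 67 [0.66  0.102 0.094]
slot 0.9 [295. 229.] 1258 [ 0.654 -0.179  0.027]
slot 0.74 [229. 258.] 929 [ 0.483 -0.314  0.027]
slot 0.2 [294. 161.] 43 [0.655 0.101 0.095]
blue_filter_centre 0.63 [221. 236.] 261 [ 0.463 -0.243  0.046]
green_filter_centre 0.78 [232. 249.] 303 [ 0.497 -0.31   0.045]
green_filter_centre 0.22 [229. 256.] 809 [ 0.483 -0.317  0.027]
drawer 0.63 [312. 192.] 340 [ 0.705 -0.007  0.04 ]
bottle_pink 0.92 [244. 220.] 493 [ 0.51  -0.178  0.052]
bottle_pink 0.25 [204. 183.] 186 [0.364 0.097 0.014]
beaker_50 0.67 [313. 192.] 355 [ 0.706 -0.006  0.038]
label_tape 0.71 [193. 222.] 514 [ 0.36  -0.141  0.016]
petri_c 0.55 [204. 183.] 193 [0.362 0.097 0.014]
film_box 0.78 [289. 147.] 487 [0.635 0.331 0.04 ]
timer 0.85 [262. 284.] 336 [ 0.566 -0.449  0.055]
timer 0.58 [294. 159.] 74 [0.656 0.101 0.095]
timer 0.39 [243. 220.] 470 [ 
[... 731 characters left out ...]
] 165 [ 0.498 -0.158  0.077]
bottle_pink 0.2 [320. 218.] 73 [ 0.458 -0.239  0.058]
bottle_pink 0.17 [373. 196.] 174 [ 0.557 -0.434  0.055]
beaker_50 0.6 [253. 155.] 177 [0.706 0.004 0.026]
beaker_50 0.53 [222. 161.] 1138 [0.676 0.101 0.061]
beaker_50 0.23 [222. 170.] 402 [0.642 0.105 0.08 ]
label_tape 0.83 [284. 250.] 263 [ 0.356 -0.123  0.019]
marker_blue 0.45 [365. 241.] 116 [ 0.392 -0.404  0.011]
petri_c 0.56 [223. 252.] 204 [0.356 0.105 0.016]
film_box 0.93 [153. 177.] 607 [0.627 0.365 0.053]
film_box 0.51 [295. 210.] 155 [ 0.499 -0.16   0.085]
film_box 0.43 [225. 190.] 100 [0.581 0.097 0.042]
timer 0.74 [372. 194.] 129 [ 0.559 -0.434  0.057]
timer 0.4 [227. 190.] 115 [0.581 0.091 0.042]
```

```bash
python3 - <<'E'
import cv2
t=cv2.imread("pics/top0.png")[120:290,130:400]; cv2.imwrite("pics/t0c.png",cv2.resize(t,(794,500),interpolation=3))
s=cv2.imread("pics/side0.png")[125:310,160:360]; cv2.imwrite("pics/s0c.png",cv2.resize(s,(640,592),interpolation=3))
E
```

```text
(no output)
```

View pics/t0c.png

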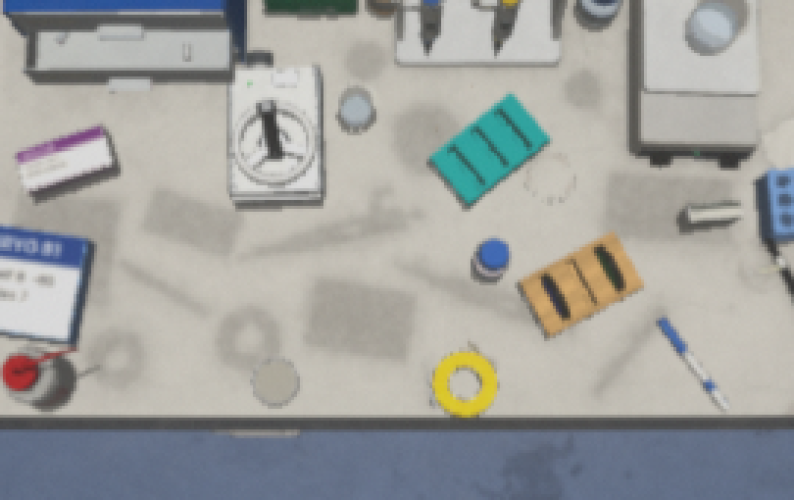

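View pics/s0c.png

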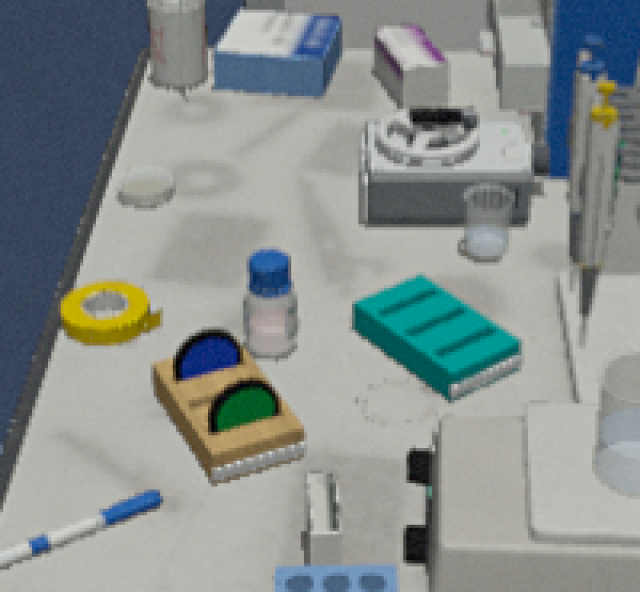

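The top crop shows the white unit at (275,135), its handle hinged at the far end (266,105), and its drawer front facing the robot at (278,200). There are two racks. The turquoise one at crop (490,150), full (295,169), is the look-alike. The wooden one at crop (580,285), full (327,217), is the one meant: it is wood, with blue and green filters in its outer slots and the middle slot empty. The side crop, an enlarged view, confirms this: wooden rack at (228,410), turquoise rack at (437,335).

```bash
cat > fit.py <<'E'
from h import *
from scipy.optimize import differential_evolution as DE
def seg(a,b,n=40): t=np.linspace(.03,.97,n)[:,None]; return a+(b-a)*t
def lines(p,L):
    c,s=np.cos(p[2]),np.sin(p[2]); out=[]
    for a,b in L:
        q=seg(np.array(a,float),np.array(b,float)); out.append(np.c_[p[0]+c*q[:,0]-s*q[:,1],p[1]+s*q[:,0]+c*q[:,1],q[:,2]])
    return out
def grad(im):
    g=cv2.GaussianBlur(im,(0,0),.8).astype(np.float32); return cv2.Sobel(g,5,1,0).sum(2)/8,cv2.Sobel(g,5,0,1).sum(2)/8
def score(p,L,c,G):
    s=0
    for P in lines(p,L):
        uv=proj(c,P).astype(np.float32); d=uv[-1]-uv[0]; n=np.array([-d[1],d[0]])/np.hypot(*d)
        m=uv.reshape(-1,1,2); g=[cv2.remap(x,m,None,cv2.INTER_LINEAR)[:,0] for x in G]
        s+=np.minimum(np.abs(g[0]*n[0]+g[1]*n[1]),60).mean()
    return s
def fit(p0,L,cs,r=(.025,.025,.25)):
    return DE(lambda p:-sum(score(p,L[c],c,G) for c,G in cs),[(a-b,a+b) for a,b in zip(p0,r)],seed=1,tol=1e-6,popsize=12,maxiter=60)
def rect(x0,x1,y0,y1,z): 
    q=[(x0,y0,z),(x1,y0,z),(x1,y1,z),(x0,y1,z)]; return [(q[i],q[(i+1)%4]) for i in range(4)]
E
python3 - <<'E'
from fit import *
S={c:np.load(f"{c}0.npz") for c in("side","top")}; G={c:grad(S[c]["im"]) for c in S}
U=rect(-.06,.1,-.058,.058,.062); 
R=rect(-.039,.039,-.067,.067,.03)
mid=[((-.0315,s*.0055,.03),(.0315,s*.0055,.03)) for s in(-1,1)]
front=lambda x0,y0,z,w:[((x0,-w,0.004),(x0,w,0.004))]
for n,p0,L in(("unit",(.655,.1,-.03),{"top":U,"side":U[:2]+U[3:]}),("rack",(.471,-.273,.4),{"top":R+mid,"side":R}),("rackb",(.471,-.273,.6),{"top":R+mid,"side":R})):
    for cs in(["top"],["side"],["top","side"]):
        r=fit(p0,L,[(c,G[c]) for c in cs]); print(n,cs,r.x.round(4),round(r.fun,1))
c=cloud("top",S["top"]["d"],np.ones((384,512),bool)); 
k=(abs(c[:,0]-.65)<.06)&(abs(c[:,1]-.1)<.06)&(c[:,2]>.088); P=c[k]; print("handle pts",len(P),P.mean(0),P.min(0),P.max(0)); _,_,V=np.linalg.svd(P[:,:2]-P[:,:2].mean(0)); print(V[0])
k=(c[:,0]>.7)&(c[:,0]<.95)&(c[:,1]>-.1)&(c[:,1]<.4)&(c[:,2]>.1); Q=c[k]
for y in np.arange(-.1,.4,.05):
    q=Q[(Q[:,1]>=y)&(Q[:,1]<y+.05)]
    if len(q): print(round(y,2),"minx",q[:,0].min().round(3),"maxz",q[:,2].max().round(3), [ (round(z,2),q[q[:,2]>z][:,0].min().round(3)) for z in(.15,.2,.25,.3) if (q[:,2]>z).any()])
s=manip.state(); print(s["tool_pos"],s["tool_rot"],s["gripper_width"],s["time"])
E
```

```text
Traceback (most recent call last):
  File "fit.py", line 19, in fit
    return DE(lambda p:-sum(score(p,L[c],c,G) for c,G in cs),[(a-b,a+b) for a,b in zip(p0,r)],seed=1,tol=1e-6,popsize=12,maxiter=60)
  File "fit.py", line 19, in <lambda>
    return DE(lambda p:-sum(score(p,L[c],c,G) for c,G in cs),[(a-b,a+b) for a,b in zip(p0,r)],seed=1,tol=1e-6,popsize=12,maxiter=60)
                        ~~~^^^^^^^^^^^^^^^^^^^^^^^^^^^^^^^^^
  File "fit.py", line 19, in <genexpr>
    return DE(lambda p:-sum(score(p,L[c],c,G) for c,G in cs),[(a-b,a+b) for a,b in zip(p0,r)],seed=1,tol=1e-6,popsize=12,maxiter=60)
                            ~~~~~^^^^^^^^^^^^
  File "fit.py", line 14, in score
    uv=proj(c,P).astype(np.float32); d=uv[-1]-uv[0]; n=np.array([-d[1],d[0]])/np.hypot(*d)
       ~~~~^^^^^
  File "h.py", line 14, in proj
    k,D,T=K(c); p=(np.atleast_2d(P)-T[:3,3])@T[:3,:3]; p=p*[1,-1,-1]
          ~^^^
  File "h.py", line 4, in K
    p=eyes.camera_params(c); f=192/np.tan(np.radians(p["fov_y"])/2)
ValueError: time passes only in moves, steps and waits
```

```bash
sed -i '1a import functools' h.py; sed -i 's/^def K(c):/@functools.lru_cache\ndef K(c):/' h.py; cat > run1.py <<'E'
from fit import *
S={c:np.load(f"{c}0.npz") for c in("side","top")}; G={c:grad(S[c]["im"]) for c in S}
U=rect(-.06,.1,-.058,.058,.062); 
R=rect(-.039,.039,-.067,.067,.03)
mid=[((-.0315,s*.0055,.03),(.0315,s*.0055,.03)) for s in(-1,1)]
for n,p0,L in(("unit",(.655,.1,-.03),{"top":U,"side":U[:2]+U[3:]}),("rack",(.471,-.273,.5),{"top":R+mid,"side":R})):
    for cs in(["top"],["side"],["top","side"]):
        r=fit(p0,L,[(c,G[c]) for c in cs]); print(n,cs,r.x.round(4),round(r.fun,1))
c=cloud("top",S["top"]["d"],np.ones((384,512),bool)); 
k=(abs(c[:,0]-.65)<.06)&(abs(c[:,1]-.1)<.06)&(c[:,2]>.088); P=c[k]; print("handle pts",len(P),P.mean(0),P.min(0),P.max(0)); _,_,V=np.linalg.svd(P[:,:2]-P[:,:2].mean(0)); print(V[0])
k=(c[:,0]>.7)&(c[:,0]<.95)&(c[:,1]>-.1)&(c[:,1]<.4)&(c[:,2]>.1); Q=c[k]
for y in np.arange(-.1,.4,.05):
    q=Q[(Q[:,1]>=y)&(Q[:,1]<y+.05)]
    if len(q): print(round(y,2),"minx",q[:,0].min().round(3),"maxz",q[:,2].max().round(3), [ (round(z,2),q[q[:,2]>z][:,0].min().round(3)) for z in(.15,.2,.25,.3) if (q[:,2]>z).any()])
s=manip.state(); print(s["tool_pos"],s["tool_rot"],s["gripper_width"],s["time"])
E
python3 run1.py
```

```text
unit ['top'] [0.6483 0.0983 0.0345] -182.1
unit ['side'] [0.6506 0.0979 0.0137] -150.1
unit ['top', 'side'] [0.6505 0.0989 0.0141] -323.6
rack ['top'] [ 0.4775 -0.2771  0.4768] -222.4
rack ['side'] [ 0.4712 -0.2587  0.463 ] -184.4
rack ['top', 'side'] [ 0.4785 -0.2765  0.4937] -398.6
handle pts 92 [0.65885899 0.1064568  0.09875339] [0.62644281 0.05902452 0.08801524] [0.69257802 0.12370123 0.10924288]
[-0.96861893 -0.24855052]
-0.1 minx 0.76 maxz 0.633 [(0.15, np.float64(0.76)), (0.2, np.float64(0.762)), (0.25, np.float64(0.768)), (0.3, np.float64(0.907))]
-0.05 minx 0.769 maxz 0.631 [(0.15, np.float64(0.769)), (0.2, np.float64(0.769)), (0.25, np.float64(0.906)), (0.3, np.float64(0.906))]
0.0 minx 0.904 maxz 0.632 [(0.15, np.float64(0.904)), (0.2, np.float64(0.904)), (0.25, np.float64(0.904)), (0.3, np.float64(0.904))]
0.1 minx 0.766 maxz 0.223 [(0.15, np.float64(0.767)), (0.2, np.float64(0.767))]
0.15 minx 0.719 maxz 0.225 [(0.15, np.float64(0.764)), (0.2, np.float64(0.765))]
0.2 minx 0.719 maxz 0.227 [(0.15, np.float64(0.763)), (0.2, np.float64(0.763))]
0.25 minx 0.707 maxz 0.225 [(0.15, np.float64(0.751)), (0.2, np.float64(0.765))]
0.3 minx 0.707 maxz 0.225 [(0.15, np.float64(0.753)), (0.2, np.float64(0.764))]
0.35 minx 0.719 maxz 0.228 [(0.15, np.float64(0.764)), (0.2, np.float64(0.765))]
[0.22820088 0.58184061 0.23130062] [ 9.50994603e-06  1.85793580e-01  9.82588798e-01 -3.48720230e-07] 1.0009001196697136 1.6
```

```bash
cat > run2.py <<'E'
from fit import *
S={c:np.load(f"{c}0.npz") for c in("side","top")}; G={c:grad(S[c]["im"]) for c in S}
a=np.linspace(0,2*np.pi,120,endpoint=False)
def circ(p,c):
    P=np.c_[p[0]+.052*np.cos(a),p[1]+.052*np.sin(a),np.full(120,.080)]; m=proj(c,P).astype(np.float32)
    t=np.roll(m,-1,0)-np.roll(m,1,0); n=np.c_[-t[:,1],t[:,0]]/np.linalg.norm(t,axis=1)[:,None]
    g=[cv2.remap(x,m.reshape(-1,1,2),None,1)[:,0] for x in G[c]]; return np.minimum(abs(g[0]*n[:,0]+g[1]*n[:,1]),40).mean()
for cs in(["top"],["side"],["top","side"]):
    r=DE(lambda p:-sum(circ(p,c) for c in cs),[(.63,.67),(.08,.12)],seed=1); print("wheel",cs,r.x.round(4),r.fun)
U=rect(-.06,.1,-.058,.058,.062); R=rect(-.039,.039,-.067,.067,.03)
mid=[((-.0315,s*.0055,.03),(.0315,s*.0055,.03)) for s in(-1,1)]
for c in("top","side"):
    im=S[c]["im"]; g=im.max(2); 
    X=onplane(c,np.argwhere(np.ones((384,512)))[:,::-1],.1).reshape(384,512,3)
    k=(g<60)&(abs(X[:,:,0]-.655)<.055)&(abs(X[:,:,1]-.1)<.05); P=X[k]; v=np.linalg.svd(P[:,:2]-P[:,:2].mean(0))[2][0]; t=(P[:,:2]-P[:,:2].mean(0))@v
    print(c,"dark",k.sum(),P.mean(0).round(4),v.round(3),t.min(),t.max())
    b=cv2.resize(im[:,:,::-1],None,fx=4,fy=4,interpolation=3)
    for p,L in(((.6502,.0987,.018),U),((.478,-.2768,.485),R+mid)):
        for q in lines(p,L):
            uv=((proj(c,q)+.5)*4-.5).round().astype(int); cv2.polylines(b,[uv.reshape(-1,1,2)],False,(0,0,255),1)
    if c=="top": o=np.hstack([b[540:840,800:1030],b[760:1060,1180:1480]])
    else: o=np.hstack([b[560:860,1080:1370],b[850:1150,820:1060]])
    cv2.imwrite(f"pics/ov_{c}.png",o)
    S_=o if c=="top" else cv2.imwrite("pics/ov.png",np.vstack([S_,o]))
E
python3 run2.py
```

```text
wheel ['top'] [0.636 0.101] -30.484907150268555
wheel ['side'] [0.6414 0.1014] -32.272236
wheel ['top', 'side'] [0.6419 0.1023] -61.90631866455078
top dark 20 [0.6595 0.1055 0.1   ] [-0.977 -0.214] -0.015575902323108544 0.021804472481819208
side dark 72 [0.6562 0.0862 0.1   ] [ 0.995 -0.104] -0.025739353467037585 0.03526557037779863
```

View pics/ov.png

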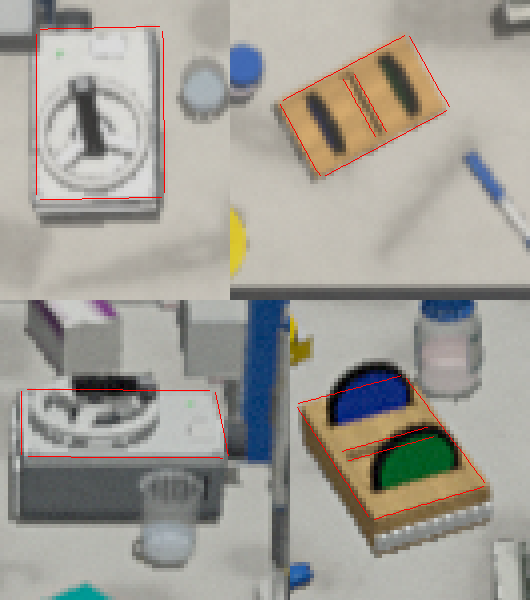

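```bash
cat > run3.py <<'E'
from fit import *
S={c:np.load(f"{c}0.npz") for c in("side","top")}; G={c:grad(S[c]["im"]) for c in S}
a=np.linspace(0,2*np.pi,120,endpoint=False)
def circ(p,c,r,z):
    P=np.c_[p[0]+r*np.cos(a),p[1]+r*np.sin(a),np.full(120,z)]; m=proj(c,P).astype(np.float32)
    t=np.roll(m,-1,0)-np.roll(m,1,0); n=np.c_[-t[:,1],t[:,0]]/np.linalg.norm(t,axis=1)[:,None]
    g=[cv2.remap(x,m.reshape(-1,1,2),None,1)[:,0] for x in G[c]]; return np.minimum(abs(g[0]*n[:,0]+g[1]*n[:,1]),40).mean()
for c in S:
  for R in(.046,.048,.05,.052,.054):
    r=DE(lambda p:-circ(p,c,R,.08),[(.625,.67),(.08,.12)],seed=1); print("wheel",c,R,r.x.round(4),round(r.fun,1))
  C=cloud(c,S[c]["d"],np.ones((384,512),bool))
  for n,x,y,z0,z1,h in(("wheel",.648,.1,.072,.086,.06),("box",.67,.1,.052,.09,.1),("rack",.475,-.275,.022,.08,.09)):
    k=(abs(C[:,0]-x)<h)&(abs(C[:,1]-y)<h)&(C[:,2]>z0)&(C[:,2]<z1); P=C[k].astype(np.float32)[:,:2]
    print(c,n,len(P),cv2.minEnclosingCircle(P) if n=="wheel" else cv2.minAreaRect(P), np.median(C[k],0).round(4))
hsv=cv2.cvtColor(S["top"]["im"],cv2.COLOR_RGB2HSV)
for c in S:
    hsv=cv2.cvtColor(S[c]["im"],cv2.COLOR_RGB2HSV); X=onplane(c,np.argwhere(np.ones((384,512)))[:,::-1],.03).reshape(384,512,3)
    m=(hsv[:,:,0]>8)&(hsv[:,:,0]<24)&(hsv[:,:,1]>70)&(abs(X[:,:,0]-.475)<.1)&(abs(X[:,:,1]+.275)<.1)
    m=cv2.morphologyEx(m.astype(np.uint8),cv2.MORPH_CLOSE,np.ones((7,7)))>0
    r=cv2.minAreaRect(X[m][:,:2].astype(np.float32)); print(c,"wood",m.sum(),r,cv2.boxPoints(r).round(4).tolist())
E
python3 run3.py
```

```text
wheel side 0.046 [0.6526 0.108 ] -35.7
wheel side 0.048 [0.6538 0.0899] -32.2
wheel side 0.05 [0.6531 0.0884] -31.5
wheel side 0.052 [0.6416 0.1018] -32.3
wheel side 0.054 [0.6428 0.0957] -31.5Traceback (most recent call last):
  File "run3.py", line 14, in <module>
    print(c,n,len(P),cv2.minEnclosingCircle(P) if n=="wheel" else cv2.minAreaRect(P), np.median(C[k],0).round(4))
                     ~~~~~~~~~~~~~~~~~~~~~~^^^
cv2.error: OpenCV(4.12.0) /io/opencv/modules/imgproc/src/shapedescr.cpp:201: error: (-215:Assertion failed) count >= 0 && (depth == CV_32F || depth == CV_32S) in function 'minEnclosingCircle'
```

```bash
sed -i 's/P=C\[k\].astype(np.float32)\[:,:2\]/P=np.ascontiguousarray(C[k][:,:2],dtype=np.float32)/; s/X\[m\]\[:,:2\].astype(np.float32)/np.ascontiguousarray(X[m][:,:2],dtype=np.float32)/' run3.py
cat >> run3.py <<'E'
o=[]
for c,(u,v) in(("top",(225,165)),("side",(298,172))):
    w,h=24,28; w=19 if c=="top" else 28
    b=cv2.resize(S[c]["im"][v-h:v+h,u-w:u+w,::-1],None,fx=8,fy=8,interpolation=3)
    for cx,col in((.646,(0,0,255)),):
        for z,R in((.08,.052),(.091,.003)):
            P=np.c_[cx+R*np.cos(a),.1+R*np.sin(a),np.full(120,z)]
            uv=((proj(c,P)-[u-w,v-h]+.5)*8-.5).round().astype(int); cv2.polylines(b,[uv.reshape(-1,1,2)],True,col,1)
    o.append(b)
cv2.imwrite("pics/wh.png",np.hstack(o))
E
python3 run3.py
```

```text
wheel side 0.046 [0.6526 0.108 ] -35.7
wheel side 0.048 [0.6538 0.0899] -32.2
wheel side 0.05 [0.6531 0.0884] -31.5
wheel side 0.052 [0.6416 0.1018] -32.3
wheel side 0.054 [0.6428 0.0957] -31.5
side wheel 246 ((0.6475032567977905, 0.10121562331914902), 0.05234403535723686) [0.6444 0.093  0.0774]
side box 1066 ((0.6815862059593201, 0.08676183968782425), (0.18458592891693115, 0.17633876204490662), 2.5757906436920166) [0.6754 0.0832 0.0612]
side rack 1147 ((0.49518144130706787, -0.2671073079109192), (0.11214525997638702, 0.13911794126033783), 27.542312622070312) [ 0.4815 -0.2975  0.0306]
wheel top 0.046 [0.6428 0.094 ] -28.8
wheel top 0.048 [0.644 0.09 ] -27.7
wheel top 0.05 [0.6402 0.103 ] -30.9
wheel top 0.052 [0.6363 0.1007] -30.5
wheel top 0.054 [0.6253 0.1019] -30.3
top wheel 281 ((0.6454797387123108, 0.10401805490255356), 0.05186587572097778) [0.6357 0.0986 0.0789]
top box 1425 ((0.6764330267906189, 0.09925892949104309), (0.19274935126304626, 0.19610819220542908), 2.0743911266326904) [0.6691 0.1057 0.0634]
top rack 729 ((0.4763624966144562, -0.272927463054657), (0.07818783074617386, 0.13673950731754303), 27.886323928833008) [ 0.4747 -0.2725  0.0303]
side wood 818 ((0.46799013018608093, -0.2655777037143707), (0.09060713648796082, 0.19662241637706757), 29.102523803710938) [[0.3806000053882599, -0.20170000195503235], [0.47620001435279846, -0.3734999895095825], [0.555400013923645, -0.3294000029563904], [0.45980000495910645, -0.15760000050067902]]
top wood 799 ((0.4779096841812134, -0.2733197808265686), (0.0778195858001709, 0.1357649862766266), 27.864839553833008) [[0.41179999709129333, -0.23149999976158142], [0.47519999742507935, -0.351500004529953], [0.5440000295639038, -0.3151000142097473], [0.4805999994277954, -0.19509999454021454]]
```

View pics/wh.png

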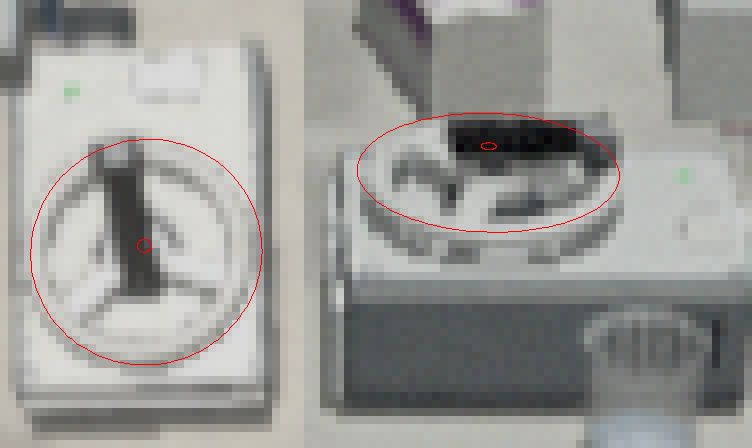

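The enlarged crops show the wheel ring centred at about top crop (140,245), which gives an axis near (0.646, 0.1025). The handle runs from its hinge at (121,155) to its free end at (141,293). In the side crop the handle lies at (515,140).

```bash
cat > plan.py <<'E'
# plan(targets): rows relative to the current pose; target=(opening, x,y,z, az of tool y in deg)
import numpy as np, json
from scipy.spatial.transform import Rotation as Ro
def pose(s):
    w,x,y,z=s["tool_rot"]; return np.array(s["tool_pos"]),Ro.from_quat([x,y,z,w]).as_matrix()
def rows(p,R,T,nd=3):
    az=np.degrees(np.arctan2(R[1,1],R[0,1])); out=[]
    for o,x,y,z,a in T:
        d=R.T@(np.array([x,y,z])-p)/.12; t=-((a-az+180)%360-180)/45
        out+= [o]+[round(float(v),nd) for v in d]+[round(t,3)]
    return out
def frame(p,a):  # after a move: p, az -> R
    a=np.radians(a); y=np.array([np.cos(a),np.sin(a),0]); z=np.array([0,0,-1.]); return np.array(p,float),np.c_[np.cross(y,z),y,z]
def show(s0,calls):
    p,R=s0
    for T in calls:
        print(rows(p,R,T)); p,R=frame(T[-1][1:4],T[-1][4])
E
python3 - <<'E'
from plan import *; from plant import manip
s=pose(manip.state()); p=s[0]
e=np.array([.640,.1015,.231]); g=lambda f:tuple(p+(e-p)*f)
show(s,[[(1,*g(f),99.2)]*3 for f in(.2,.4,.6,.8)]+[[(1,*e,99.2)]*3])
E
```

```text
[1, -0.931, -0.495, 0.001, np.float64(-0.68), 1, -0.931, -0.495, 0.001, np.float64(-0.68), 1, -0.931, -0.495, 0.001, np.float64(-0.68)]
[1, -0.55, -0.9, 0.001, np.float64(-0.0), 1, -0.55, -0.9, 0.001, np.float64(-0.0), 1, -0.55, -0.9, 0.001, np.float64(-0.0)]
[1, -0.55, -0.9, 0.001, np.float64(-0.0), 1, -0.55, -0.9, 0.001, np.float64(-0.0), 1, -0.55, -0.9, 0.001, np.float64(-0.0)]
[1, -0.55, -0.9, 0.001, np.float64(-0.0), 1, -0.55, -0.9, 0.001, np.float64(-0.0), 1, -0.55, -0.9, 0.001, np.float64(-0.0)]
[1, -0.55, -0.9, 0.001, np.float64(-0.0), 1, -0.55, -0.9, 0.001, np.float64(-0.0), 1, -0.55, -0.9, 0.001, np.float64(-0.0)]
```

>>> {"name": "servo_tool", "arguments": {"motion": [1,-0.93,-0.49,0,-0.68,1,-0.93,-0.49,0,-0.68,1,-0.93,-0.49,0,-0.68]}}

```text
time: 1.98
tool_pos: [0.3127, 0.4841, 0.2314]
tool_rot: [0.0, -0.081, 0.997, -0.0]
contact_force: [-0.3, 0.3, -0.3]
gripper_width: 1.002
grasp_force: 0.0
```

>>> {"name": "servo_tool", "arguments": {"motion": [1,-0.55,-0.9,0,0,1,-0.55,-0.9,0,0]}}

```text
time: 2.22
tool_pos: [0.3927, 0.3904, 0.2315]
tool_rot: [0.0, -0.081, 0.997, 0.0]
contact_force: [0.7, 0.4, -0.0]
gripper_width: 1.0
grasp_force: 0.0
```

>>> {"name": "servo_tool", "arguments": {"motion": [1,-0.55,-0.9,0,0,1,-0.55,-0.9,0,0]}}

```text
time: 2.48
tool_pos: [0.4745, 0.295, 0.2316]
tool_rot: [0.0, -0.08, 0.997, 0.0]
contact_force: [1.1, 0.5, -0.4]
gripper_width: 0.998
grasp_force: 0.0
```

>>> {"name": "servo_tool", "arguments": {"motion": [1,-0.55,-0.9,0,0,1,-0.55,-0.9,0,0]}}

```text
time: 2.72
tool_pos: [0.5559, 0.1999, 0.2316]
tool_rot: [0.0, -0.08, 0.997, 0.0]
contact_force: [0.5, 1.1, -0.4]
gripper_width: 0.994
grasp_force: 0.0
```

>>> {"name": "servo_tool", "arguments": {"motion": [1,-0.55,-0.9,0,0,1,-0.55,-0.9,0,0,1,-0.55,-0.9,0,0]}}

```text
time: 3.1
tool_pos: [0.6391, 0.102, 0.2309]
tool_rot: [-0.0, -0.077, 0.997, -0.0]
contact_force: [-0.5, 0.5, 0.5]
gripper_width: 1.002
grasp_force: 0.0
```

>>> {"name": "servo_tool", "arguments": {"motion": [0.2,0,0,0.5,0,0.1,0,0,0.8,0,0,0,0,0.8,0]}}

```text
time: 3.48
tool_pos: [0.6338, 0.1062, 0.131]
tool_rot: [-0.004, -0.08, 0.997, 0.0]
contact_force: [0.4, -0.0, 0.1]
gripper_width: 0.502
grasp_force: 0.0
```

>>> {"name": "servo_tool", "arguments": {"motion": [0,0,0,0.3,0,0,0,0,0.42,0,0,0,0,0.42,0]}}

```text
time: 3.85
tool_pos: [0.6369, 0.1059, 0.0851]
tool_rot: [-0.0, -0.08, 0.997, 0.0]
contact_force: [-0.3, -0.7, 0.6]
gripper_width: 0.496
grasp_force: 0.0
```

```bash
python3 - <<'E'
from h import *
o=[]
for c,(u,v) in(("top",(225,165)),("side",(298,160))):
    im,d=eyes.grab_frame(c); np.savez(f"{c}1.npz",im=im,d=d); w,h=(24,35) if c=="top" else (35,35)
    o.append(cv2.resize(im[v-h:v+h,u-w:u+w,::-1],None,fx=6,fy=6,interpolation=3))
cv2.imwrite("pics/g1.png",np.hstack(o)); print(manip.state()["tool_pos"])
E
```

```text
[0.63819352 0.10583346 0.08685318]
```

View pics/g1.png

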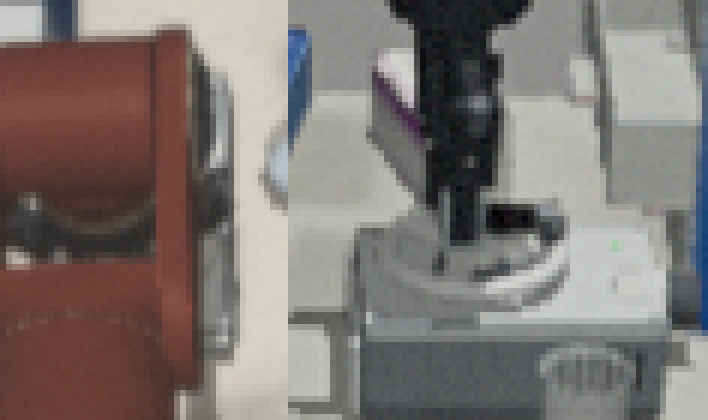

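The side crop shows the near finger beside the handle at (460,215), with the handle reaching right to the hinge at (550,215). The arm hides the top view. I'll close on the handle.

>>> {"name": "servo_tool", "arguments": {"motion": [-1,0,0,0,0,-1,0,0,0,0,-1,0,0,0,0,-1,0,0,0,0,-1,0,0,0,0]}}

```text
time: 4.58
tool_pos: [0.6382, 0.1042, 0.0863]
tool_rot: [0.001, -0.08, 0.997, -0.001]
contact_force: [-0.1, -4.4, 2.0]
gripper_width: 0.179
grasp_force: 58.5
```

```bash
python3 - <<'E'
from plant import manip
s=manip.state(); print({k:s[k] for k in("tool_pos","tool_rot","contact_force","joint_vel","gripper_width","joint_pos")})
E
```

```text
{'tool_pos': array([0.63818955, 0.10420989, 0.08633634]), 'tool_rot': array([ 0.00112321, -0.08002151,  0.99679166, -0.0012942 ]), 'contact_force': array([-0.09299237, -4.36965897,  1.9877731 ]), 'joint_vel': array([ 0.0007291 , -0.0001816 ,  0.00046253,  0.00108585,  0.00075117,
        0.00016497]), 'gripper_width': 0.17887315872831627, 'joint_pos': array([ 0.04795553,  0.22607712,  1.67388548, -0.00265965,  1.23930267,
       -1.68219267])}
```

>>> {"name": "servo_tool", "arguments": {"motion": [-1,-0.005,0,-0.065,0,-1,-0.02,0,-0.13,0,-1,-0.045,0,-0.19,0,-1,-0.08,0,-0.245,0,-1,-0.12,0,-0.295,0]}}

```text
time: 5.2
tool_pos: [0.6506, 0.1065, 0.1167]
tool_rot: [-0.001, -0.08, 0.997, -0.001]
contact_force: [7.1, -4.2, -15.0]
gripper_width: 0.18
grasp_force: 58.8
```

>>> {"name": "servo_tool", "arguments": {"motion": [-1,-0.03,0,0.005,0,-1,-0.075,0,-0.025,0,-1,-0.13,0,-0.045,0,-1,-0.18,0,-0.06,0,-1,-0.25,0,-0.065,0]}}

```text
time: 5.82
tool_pos: [0.6783, 0.111, 0.1269]
tool_rot: [-0.004, -0.08, 0.997, -0.001]
contact_force: [-6.8, -6.7, 0.4]
gripper_width: 0.149
grasp_force: 58.3
```

>>> {"name": "servo_tool", "arguments": {"motion": [-1,0,0,0,0,-1,0,0,0,0]}}

```text
time: 6.08
tool_pos: [0.6798, 0.1113, 0.1267]
tool_rot: [-0.002, -0.08, 0.997, -0.001]
contact_force: [-1.3, -5.0, -4.0]
gripper_width: 0.145
grasp_force: 57.9
```

```bash
python3 - <<'E'
from h import *
im,d=eyes.grab_frame("side"); np.savez("side2.npz",im=im,d=d)
cv2.imwrite("pics/g2.png",cv2.resize(im[115:200,250:350,::-1],None,fx=6,fy=6,interpolation=3))
E
```

```text
(no output)
```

View pics/g2.png

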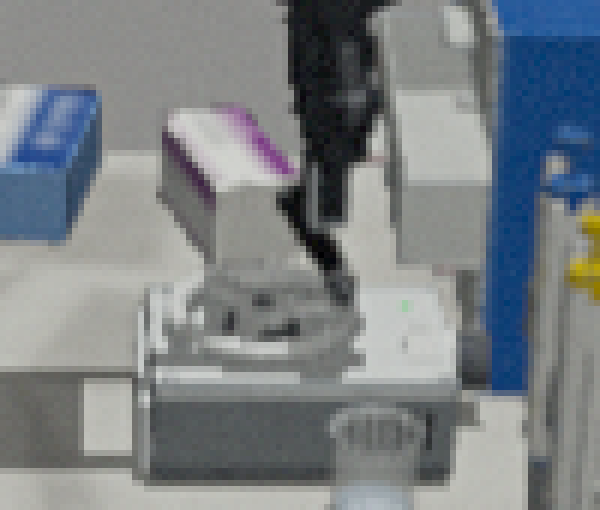

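The side crop shows the handle only about 60° up: lug at (340,285), free end at (285,195). The fingers hold it just by its edge at (330,200). I'll let go and push it from behind with shut fingers.

>>> {"name": "servo_tool", "arguments": {"motion": [0,0,0,0,0,0,0,0,0,0,0,0,0,-0.4,0,-1,0.43,0,-0.4,0,-1,0.43,0,-0.4,0]}}

```text
time: 6.75
tool_pos: [0.6272, 0.1049, 0.1756]
tool_rot: [-0.001, -0.08, 0.997, 0.0]
contact_force: [-0.1, 0.0, 0.2]
gripper_width: 0.082
grasp_force: 0.0
```

>>> {"name": "servo_tool", "arguments": {"motion": [-1,0,0,0,0,-1,0,0,0,0,-1,0,0,0.4,0,-1,0,0,0.4,0]}}

```text
time: 7.25
tool_pos: [0.6276, 0.1044, 0.1236]
tool_rot: [-0.004, -0.08, 0.997, 0.0]
contact_force: [-0.6, -0.1, 0.2]
gripper_width: -0.001
grasp_force: 0.0
```

>>> {"name": "servo_tool", "arguments": {"motion": [-1,-0.1,0,0,0,-1,-0.18,0,0,0,-1,-0.26,0,0,0,-1,-0.32,0,0,0,-1,-0.32,0,0,0]}}

```text
time: 7.88
tool_pos: [0.6688, 0.1107, 0.1283]
tool_rot: [0.001, -0.08, 0.997, 0.0]
contact_force: [-0.1, -0.1, 0.8]
gripper_width: 0.003
grasp_force: 0.0
```

>>> {"name": "servo_tool", "arguments": {"motion": [-1,-0.03,0,0,0,-1,-0.03,0,0,0]}}

```text
time: 8.12
tool_pos: [0.6705, 0.111, 0.1279]
tool_rot: [-0.001, -0.08, 0.997, -0.0]
contact_force: [-4.9, -0.7, 3.0]
gripper_width: -0.001
grasp_force: 2.4
```

```bash
python3 - <<'E'
from h import *
im,d=eyes.grab_frame("side"); np.savez("side2.npz",im=im,d=d); s=manip.state(); print(s["tool_pos"],s["contact_force"])
cv2.imwrite("pics/g3.png",cv2.resize(im[115:200,250:350,::-1],None,fx=6,fy=6,interpolation=3))
E
```

```text
[0.67057134 0.1110351  0.12791603] [-5.19240066 -0.73024524  3.50037606]
```

View pics/g3.png

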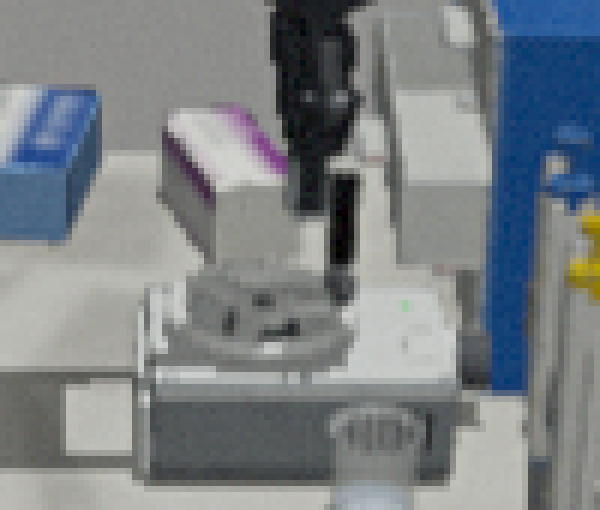

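The side crop shows the handle upright at (342,220) against its stop, with the closed fingers to its left at (310,185). Next I'll grip it from above.

>>> {"name": "servo_tool", "arguments": {"motion": [-1,0.06,0,0,0,0,0.06,0,-0.5,0,0,-0.16,0,-0.5,0,0,-0.16,0,-0.5,0]}}

```text
time: 8.68
tool_pos: [0.6916, 0.1143, 0.1891]
tool_rot: [0.001, -0.08, 0.997, 0.0]
contact_force: [0.0, -0.2, -0.2]
gripper_width: 0.499
grasp_force: 0.0
```

>>> {"name": "servo_tool", "arguments": {"motion": [0,0,0,0.3,0,0,0,0,0.62,0,0,0,0,0.62,0,-1,0,0,0.62,0,-1,0,0,0.62,0]}}

```text
time: 9.3
tool_pos: [0.6914, 0.114, 0.1159]
tool_rot: [0.001, -0.08, 0.997, -0.0]
contact_force: [-1.1, -1.0, -0.4]
gripper_width: 0.194
grasp_force: 58.4
```

>>> {"name": "servo_tool", "arguments": {"motion": [-1,0,0,0,0,-1,0,0,0,0,-1,0,0,0,0]}}

```text
time: 9.68
tool_pos: [0.6914, 0.1141, 0.1158]
tool_rot: [0.001, -0.08, 0.997, -0.0]
contact_force: [-1.8, -2.1, 6.2]
gripper_width: 0.198
grasp_force: 59.0
```

>>> {"name": "servo_tool", "arguments": {"motion": [-1,0.012,-0.09,0,0,-1,0.047,-0.175,0,0]}}

```text
time: 9.93
tool_pos: [0.6905, 0.0945, 0.1159]
tool_rot: [0.003, -0.08, 0.997, 0.002]
contact_force: [3.4, 5.1, 3.9]
gripper_width: 0.193
grasp_force: 59.2
```

>>> {"name": "servo_tool", "arguments": {"motion": [-1,0.056,-0.072,0,0,-1,0.128,-0.128,0,0,-1,0.128,-0.128,0,0]}}

```text
time: 10.3
tool_pos: [0.6777, 0.0744, 0.1158]
tool_rot: [0.003, -0.08, 0.997, -0.001]
contact_force: [4.5, -2.0, 3.7]
gripper_width: 0.195
grasp_force: 59.2
```

```bash
cat > crank.py <<'E'
from plan import *; from plant import manip
def crank(th0,ths,c=(.650,.106),r=.042,az0=11,z=.1158,az=99.2,per=5,p0=None):
    """rows for wheel angles ths (deg cw), starting from commanded angle th0"""
    P=lambda t:np.array([c[0]+r*np.cos(np.radians(az0-t)),c[1]+r*np.sin(np.radians(az0-t)),z])
    cur=P(th0) if p0 is None else np.array(p0)
    for i in range(0,len(ths),per):
        T=[(-1,*P(t),az) for t in ths[i:i+per]]; print(ths[i:i+per],[float(v) for v in rows(*frame(cur,az),T)]); cur=np.array(T[-1][1:4])
E
python3 - <<'E'
from crank import *
crank(60,list(range(90,451,30))+[450],p0=(.6765,.0748,.1158))
E
```

```text
[90, 120, 150, 180, 210] [-1.0, 0.165, -0.058, 0.0, -0.0, -1.0, 0.342, -0.016, 0.0, -0.0, -1.0, 0.474, 0.108, 0.0, -0.0, -1.0, 0.526, 0.281, 0.0, -0.0, -1.0, 0.485, 0.457, 0.0, -0.0]
[240, 270, 300, 330, 360] [-1.0, -0.124, 0.132, 0.0, -0.0, -1.0, -0.297, 0.184, 0.0, -0.0, -1.0, -0.474, 0.143, 0.0, -0.0, -1.0, -0.606, 0.019, 0.0, -0.0, -1.0, -0.658, -0.154, 0.0, -0.0]
[390, 420, 450, 450] [-1.0, 0.041, -0.176, 0.0, -0.0, -1.0, 0.165, -0.308, 0.0, -0.0, -1.0, 0.339, -0.361, 0.0, -0.0, -1.0, 0.339, -0.361, 0.0, -0.0]
```

>>> {"name": "servo_tool", "arguments": {"motion": [-1,0.165,-0.058,0,0,-1,0.342,-0.016,0,0,-1,0.474,0.108,0,0,-1,0.526,0.281,0,0,-1,0.485,0.457,0,0]}}

```text
time: 10.92
tool_pos: [0.6099, 0.1187, 0.1158]
tool_rot: [0.001, -0.08, 0.997, -0.002]
contact_force: [6.4, -7.9, 5.1]
gripper_width: 0.195
grasp_force: 60.2
```

>>> {"name": "servo_tool", "arguments": {"motion": [-1,-0.124,0.128,0,0,-1,-0.297,0.18,0,0,-1,-0.474,0.139,0,0,-1,-0.606,0.015,0,0,-1,-0.658,-0.158,0,0]}}

```text
time: 11.55
tool_pos: [0.6911, 0.1163, 0.1157]
tool_rot: [0.0, -0.081, 0.997, 0.002]
contact_force: [-6.9, 3.9, 10.8]
gripper_width: 0.191
grasp_force: 60.3
```

>>> {"name": "servo_tool", "arguments": {"motion": [-1,0.041,-0.176,0,0,-1,0.165,-0.308,0,0,-1,0.339,-0.361,0,0,-1,0.339,-0.361,0,0]}}

```text
time: 12.05
tool_pos: [0.6588, 0.0647, 0.1158]
tool_rot: [0.003, -0.08, 0.997, 0.0]
contact_force: [4.0, 0.7, 4.8]
gripper_width: 0.193
grasp_force: 59.7
```

>>> {"name": "servo_tool", "arguments": {"motion": [-1,0.05,0,0,0,-1,0.05,0,0,0,-1,0.05,0,0,0]}}

```text
time: 12.42
tool_pos: [0.658, 0.0646, 0.1161]
tool_rot: [0.009, -0.08, 0.997, 0.0]
contact_force: [21.4, 2.4, -6.2]
gripper_width: 0.193
grasp_force: 58.8
```

>>> {"name": "servo_tool", "arguments": {"motion": [0,-0.02,0,0,0,0,-0.02,0,0,0,0,-0.02,0,-0.5,0,0,-0.02,0,-0.9,0]}}

```text
time: 12.92
tool_pos: [0.6525, 0.064, 0.2221]
tool_rot: [-0.001, -0.08, 0.997, 0.0]
contact_force: [0.5, 0.4, 0.2]
gripper_width: 0.5
grasp_force: 0.0
```

>>> {"name": "servo_tool", "arguments": {"motion": [-1,0.13,-0.85,0,0,-1,0.13,-0.85,0,0,-1,0.13,-0.85,0,0]}}

```text
time: 13.3
tool_pos: [0.6535, -0.0417, 0.2208]
tool_rot: [-0.001, -0.078, 0.997, 0.0]
contact_force: [-0.2, 0.7, 0.0]
gripper_width: -0.002
grasp_force: 0.0
```

>>> {"name": "servo_tool", "arguments": {"motion": [-1,0.13,-0.85,0,0,-1,0.13,-0.85,0,0,-1,0.13,-0.85,0,0]}}

```text
time: 13.68
tool_pos: [0.6546, -0.144, 0.2207]
tool_rot: [-0.001, -0.079, 0.997, 0.0]
contact_force: [0.1, 0.3, -0.2]
gripper_width: -0.003
grasp_force: 0.0
```

```bash
cat > run4.py <<'E'
from fit import *
S={}
for c in("top","side"):
    im,d=eyes.grab_frame(c); S[c]=dict(im=im,d=d); np.savez(f"{c}3.npz",im=im,d=d)
    hsv=cv2.cvtColor(im,cv2.COLOR_RGB2HSV); X=onplane(c,np.argwhere(np.ones((384,512)))[:,::-1],.044).reshape(384,512,3)
    m=(hsv[:,:,0]>5)&(hsv[:,:,0]<28)&(hsv[:,:,1]>110)&(abs(X[:,:,0]-.5)<.08)&(abs(X[:,:,1]-.1)<.08)
    P=np.ascontiguousarray(X[m][:,:2],dtype=np.float32); print(c,"amber",m.sum(),cv2.minEnclosingCircle(P) if len(P) else 0,P.mean(0))
    C=cloud(c,d,np.ones((384,512),bool)); k=(abs(C[:,0]-.5)<.08)&(abs(C[:,1]-.1)<.09)&(C[:,2]>.035)&(C[:,2]<.06)&(C[:,0]<.58)
    Q=np.ascontiguousarray(C[k][:,:2],dtype=np.float32); print(len(Q),cv2.minAreaRect(Q),Q.min(0),Q.max(0))
    k=(C[:,2]>.1)&(C[:,2]<.16)&(abs(C[:,0]-.65)<.07)&(abs(C[:,1]-.08)<.07); print("upright handle",k.sum(),np.median(C[k],0),C[k].max(0))
t=S["top"]["im"][155:215,195:255,::-1]; s=S["side"]["im"][135:220,220:330,::-1]
cv2.imwrite("pics/dr.png",np.hstack([cv2.resize(t,(440,440),interpolation=3),cv2.resize(s,(352,440),interpolation=3)]))
E
python3 run4.py
```

```text
top amber 163 ((0.49693092703819275, 0.0994536280632019), 0.02612825110554695) [0.4969384  0.09911601]
577 ((0.4944397509098053, 0.10138526558876038), (0.10251497477293015, 0.11165700107812881), 3.5043139457702637) [0.4433351  0.04261225] [0.5470575  0.15426424]
upright handle 35 [0.64994606 0.06225899 0.14791792] [0.66139435 0.07187341 0.15719566]
side amber 103 ((0.4984414279460907, 0.09264279901981354), 0.026898875832557678) [0.4992911  0.09284081]
437 ((0.49853697419166565, 0.09765930473804474), (0.10060060024261475, 0.1156056821346283), 2.1115059852600098) [0.44694278 0.0381793 ] [0.5502422  0.15359917]
upright handle 22 [0.65648457 0.05775516 0.10845209] [0.66473568 0.0652801  0.12218585]
```

View pics/dr.png

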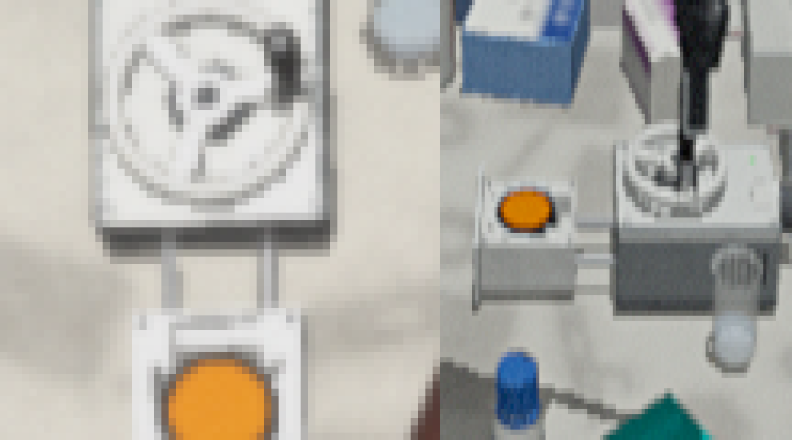

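The picture shows the amber filter lying flat in the opened drawer: top crop (218,405), side crop (525,210). The handle is upright at (283,70). Pocket is at about (0.5005, 0.102) and the unit's yaw about 0.027.

```bash
python3 - <<'E'
from plan import *; from plant import manip
p,R=pose(manip.state()); e=(.523,.1026)
m=((p[0]+e[0])/2,(p[1]+e[1])/2)
A=[(-1,*m,.22,91.5)]*3; B=[(-1,*e,.2,91.5)]*3; C=[(-1,*e,.12,91.5),(-1,*e,.085,91.5),(-1,*e,.085,91.5)]; D=[(-1,*e,z,91.5) for z in(.065,.052,.046,.046)]
for T in(A,B,C,D):
    print([float(v) for v in rows(p,R,T)]); p,R=frame(T[-1][1:4],91.5)
E
```

```text
[-1.0, 0.38, 1.092, 0.01, 0.171, -1.0, 0.38, 1.092, 0.01, 0.171, -1.0, 0.38, 1.092, 0.01, 0.171]
[-1.0, 0.523, 1.031, 0.167, -0.0, -1.0, 0.523, 1.031, 0.167, -0.0, -1.0, 0.523, 1.031, 0.167, -0.0]
[-1.0, 0.0, 0.0, 0.667, -0.0, -1.0, 0.0, 0.0, 0.958, -0.0, -1.0, 0.0, 0.0, 0.958, -0.0]
[-1.0, 0.0, 0.0, 0.167, -0.0, -1.0, 0.0, 0.0, 0.275, -0.0, -1.0, 0.0, 0.0, 0.325, -0.0, -1.0, 0.0, 0.0, 0.325, -0.0]
```

>>> {"name": "servo_tool", "arguments": {"motion": [-1,0.38,1.0,0,0.17,-1,0.38,1.0,0,0.17,-1,0.38,1.0,0,0.17]}}

```text
time: 14.15
tool_pos: [0.5889, -0.0264, 0.2211]
tool_rot: [-0.001, -0.016, 1.0, 0.001]
contact_force: [0.1, 0.1, 0.2]
gripper_width: 0.002
grasp_force: 0.0
```

>>> {"name": "servo_tool", "arguments": {"motion": [-1,0.525,1.0,0.17,0,-1,0.525,1.0,0.17,0,-1,0.525,1.0,0.17,0]}}

```text
time: 14.52
tool_pos: [0.5229, 0.09, 0.2004]
tool_rot: [-0.001, -0.016, 1.0, 0.0]
contact_force: [-0.2, -0.4, 0.2]
gripper_width: 0.001
grasp_force: 0.0
```

>>> {"name": "servo_tool", "arguments": {"motion": [-1,0,0.12,0.5,0,-1,0,0.12,0.9,0,-1,0,0.12,0.9,0,-1,0,0.12,0.9,0]}}

```text
time: 15.02
tool_pos: [0.5262, 0.1012, 0.0954]
tool_rot: [0.001, -0.013, 1.0, -0.0]
contact_force: [-0.2, 0.3, 0.2]
gripper_width: -0.0
grasp_force: 0.0
```

>>> {"name": "servo_tool", "arguments": {"motion": [-1,0,0,0.2,0,-1,0,0,0.36,0,-1,0,0,0.38,0,-1,0,0,0.38,0]}}

```text
time: 15.52
tool_pos: [0.5251, 0.1013, 0.0485]
tool_rot: [0.001, -0.013, 1.0, 0.0]
contact_force: [1.0, 0.3, -0.1]
gripper_width: -0.001
grasp_force: 0.0
```

>>> {"name": "servo_tool", "arguments": {"motion": [-1,0.02,0,0.03,0,-1,0.02,0,0.06,0,-1,0.02,0,0.08,0,-1,0.02,0,0.1,0,-1,0.02,0,0.1,0]}}

```text
time: 16.15
tool_pos: [0.5219, 0.1013, 0.0354]
tool_rot: [-0.0, -0.013, 1.0, -0.0]
contact_force: [-0.6, -0.3, 0.2]
gripper_width: -0.003
grasp_force: 0.0
```

>>> {"name": "servo_tool", "arguments": {"motion": [-1,0,0,-0.2,0,-1,0,0,-0.6,0,-1,0,0,-0.9,0,-1,0,0,-0.9,0]}}

```text
time: 16.65
tool_pos: [0.5248, 0.1014, 0.1481]
tool_rot: [0.004, -0.013, 1.0, 0.0]
contact_force: [-0.2, -0.2, 0.7]
gripper_width: 0.003
grasp_force: 0.0
```

```bash
python3 - <<'E'
from h import *
o=[]
for c,(u,v) in(("side",(247,182)),("top",(228,205))):
    im,d=eyes.grab_frame(c); np.savez(f"{c}4.npz",im=im,d=d)
    o.append(cv2.resize(im[v-25:v+25,u-25:u+25,::-1],(400,400),interpolation=3))
    C=cloud(c,d,np.ones((384,512),bool)); k=(abs(C[:,0]-.49)<.04)&(abs(C[:,1]-.102)<.036)&(C[:,2]>.047)&(C[:,2]<.07)
    print(c,k.sum(),C[k].mean(0),C[k].min(0),C[k].max(0))
cv2.imwrite("pics/tip.png",np.hstack(o))
E
```

```text
side 49 [0.4877168  0.0932234  0.05283386] [0.45033959 0.06662814 0.04703463] [0.5044116  0.12077369 0.06193297]
top 37 [0.49309921 0.10870837 0.05395947] [0.48498439 0.09175561 0.04714653] [0.51648881 0.13672199 0.06364974]
```

View pics/tip.png

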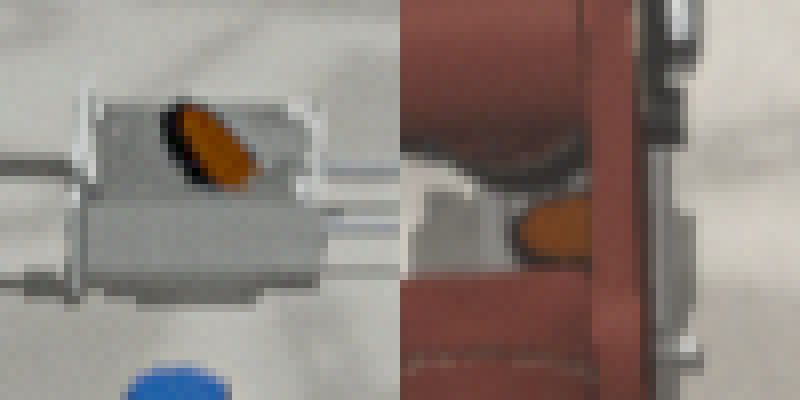

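The side crop shows the filter tipped up, its front edge at (168,120). Next I'll turn the tool by 90° and grip it across its faces.

>>> {"name": "servo_tool", "arguments": {"motion": [0.9,0,0,0,0.235,0.9,0,0,0,0.47,0.9,0,0,0,0.7,0.9,0,0,0,0.93,0.9,0,0,0,1.0]}}

```text
time: 17.38
tool_pos: [0.5207, 0.1012, 0.1413]
tool_rot: [-0.002, 0.371, 0.928, -0.001]
contact_force: [0.4, 0.5, -0.6]
gripper_width: 0.948
grasp_force: 0.0
```

>>> {"name": "servo_tool", "arguments": {"motion": [0.9,0,0,0,0.235,0.9,0,0,0,0.47,0.9,0,0,0,0.7,0.9,0,0,0,0.93,0.9,0,0,0,1.0]}}

```text
time: 18.0
tool_pos: [0.5207, 0.1012, 0.1412]
tool_rot: [-0.001, 0.698, 0.716, -0.002]
contact_force: [0.1, 0.6, 0.4]
gripper_width: 0.948
grasp_force: 0.0
```

```bash
python3 - <<'E'
from h import *; from plan import *
p,R=pose(manip.state()); print(p,R.round(3).tolist(),manip.state()["gripper_width"])
e=(.5125,.1025)
print(rows(p,R,[(.9,*e,.10,1.5),(.9,*e,.065,1.5),(.9,*e,.042,1.5)]))
print("edge px ->", [onplane("side",[[242,y]],z).round(4).tolist() for y,z in((171,.06),(176,.06))])
for z in(.058,.064): print(onplane("top",[[203+(520-400)/8,180+230/8]],z))
E
```

```text
[0.52069908 0.10116999 0.14123822] [[-0.024, 1.0, -0.004], [1.0, 0.024, -0.0], [-0.0, -0.004, -1.0]] 0.9484917876627809
[0.9, 0.013, -0.067, 0.344, np.float64(-0.002), 0.9, 0.013, -0.065, 0.636, np.float64(-0.002), 0.9, 0.013, -0.065, 0.827, np.float64(-0.002)]
edge px -> [[[0.4852, 0.0912, 0.06]], [[0.4877, 0.0576, 0.06]]]
[[0.50117328 0.1209443  0.058     ]]
[[0.50029424 0.12033683 0.064     ]]
```

>>> {"name": "servo_tool", "arguments": {"motion": [0.9,0.01,-0.065,0.35,0,0.9,0.01,-0.065,0.64,0,0.9,0.01,-0.065,0.78,0,0.9,0.01,-0.065,0.82,0,0.9,0.01,-0.065,0.82,0]}}

```text
time: 18.62
tool_pos: [0.5148, 0.1023, 0.0458]
tool_rot: [0.0, 0.698, 0.716, 0.0]
contact_force: [0.6, 0.1, -0.2]
gripper_width: 0.95
grasp_force: 0.0
```

>>> {"name": "servo_tool", "arguments": {"motion": [0.5,0,-0.01,0.03,0,0.3,0,-0.01,0.03,0,0.1,0,-0.01,0.03,0,-0.1,0,-0.01,0.03,0,-0.3,0,-0.01,0.03,0]}}

```text
time: 19.25
tool_pos: [0.5132, 0.1022, 0.0419]
tool_rot: [0.0, 0.698, 0.716, 0.0]
contact_force: [-0.3, -0.5, 0.7]
gripper_width: 0.351
grasp_force: 0.1
```

>>> {"name": "servo_tool", "arguments": {"motion": [-0.5,0,0,0,0,-0.7,0,0,0,0,-1,0,0,0,0,-1,0,0,0,0,-1,0,0,0,0]}}

```text
time: 19.88
tool_pos: [0.5132, 0.1023, 0.0418]
tool_rot: [0.0, 0.698, 0.717, 0.0]
contact_force: [-0.2, 0.4, 0.9]
gripper_width: 0.084
grasp_force: 59.8
```

```bash
python3 - <<'E'
from h import *
im,d=eyes.grab_frame("side"); np.savez("side5.npz",im=im,d=d); s=manip.state(); print(s["tool_pos"],s["contact_force"])
cv2.imwrite("pics/grip.png",cv2.resize(im[140:210,215:300,::-1],None,fx=6,fy=6,interpolation=3))
E
```

```text
[0.51323004 0.10225616 0.04181379] [0.18791705 1.26147833 1.71803442]
```

View pics/grip.png

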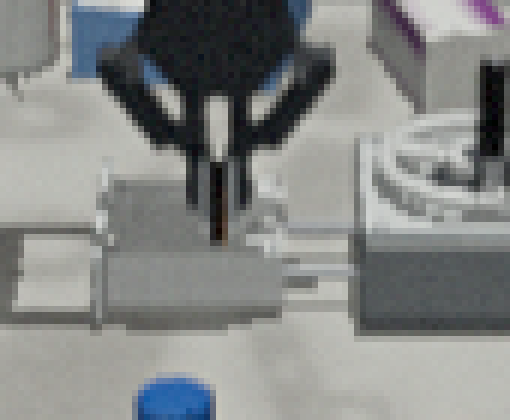

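The side crop shows the filter held upright between the fingers at (218,205). That is my tenth picture, so from here I use numbers only.

>>> {"name": "servo_tool", "arguments": {"motion": [-1,0,0,-0.15,0,-1,0,0,-0.4,0,-1,0,0,-0.8,0,-1,0,0,-1,0,-1,0,0,-1,0]}}

```text
time: 20.55
tool_pos: [0.515, 0.1024, 0.1655]
tool_rot: [0.002, 0.698, 0.717, 0.003]
contact_force: [-0.2, 1.0, -2.1]
gripper_width: 0.085
grasp_force: 59.5
```

>>> {"name": "servo_tool", "arguments": {"motion": [-1,-0.3,0,0,0,-1,-0.7,0,0,0,-1,-1,0,0,0]}}

```text
time: 20.92
tool_pos: [0.5152, -0.019, 0.16]
tool_rot: [-0.001, 0.698, 0.716, -0.001]
contact_force: [0.1, -0.2, -0.5]
gripper_width: 0.084
grasp_force: 59.5
```

>>> {"name": "servo_tool", "arguments": {"motion": [-1,-0.3,0,0,0,-1,-0.7,0,0,0,-1,-1,0,0,0]}}

```text
time: 21.3
tool_pos: [0.5184, -0.139, 0.16]
tool_rot: [-0.001, 0.698, 0.716, -0.001]
contact_force: [1.0, -0.2, -0.5]
gripper_width: 0.081
grasp_force: 59.5
```

```bash
cat > run5.py <<'E'
from h import *; from plan import *
import sys
tag=sys.argv[1]; s=manip.state(); p,R=pose(s); print(p,s["gripper_width"],s["grasp_force"],"az",np.degrees(np.arctan2(R[1,1],R[0,1])))
im,d=eyes.grab_frame("side"); np.savez(f"side{tag}.npz",im=im,d=d,p=p,R=R)
u0,v0=proj("side",p)[0]; hsv=cv2.cvtColor(im,cv2.COLOR_RGB2HSV); V,U=np.mgrid[:384,:512]
m=(hsv[:,:,0]>4)&(hsv[:,:,0]<20)&(hsv[:,:,1]>150)&(hsv[:,:,2]>60)&(abs(U-u0)<30)&(abs(V-v0)<30)
print("tcp px",u0,v0,"amber",m.sum()); 
if m.sum(): print("mean",U[m].mean(),V[m].mean(),"u",U[m].min(),U[m].max(),"v",V[m].min(),V[m].max())
E
python3 run5.py 6; python3 - <<'E'
from h import *; from plan import *
p,R=pose(manip.state())
e=(.4815,-.2704); A=[(-1,(p[0]+e[0])/2,(p[1]+e[1])/2,.15,-30)]*4; B=[(-1,*e,.13,-62.1)]*4
for T in(A,B): print([float(v) for v in rows(p,R,T[:1])]); p,R=frame(T[-1][1:4],T[-1][4])
E
```

```text
[ 0.51840588 -0.13900824  0.15996523] 0.08125641404112537 59.526488184928894 az 1.4860916776955018
tcp px 247.19798751974923 178.10466261383638 amber 0
[-1.0, -0.529, -0.166, 0.086, 0.697]
[-1.0, -0.538, 0.133, 0.167, 0.713]
```

>>> {"name": "servo_tool", "arguments": {"motion": [-1,-0.2,-0.06,0.03,0.23,-1,-0.4,-0.12,0.06,0.46,-1,-0.53,-0.165,0.085,0.7,-1,-0.53,-0.165,0.085,0.7]}}

```text
time: 21.85
tool_pos: [0.5002, -0.2018, 0.1497]
tool_rot: [-0.001, 0.866, 0.5, -0.001]
contact_force: [-0.1, 0.5, 0.4]
gripper_width: 0.086
grasp_force: 59.5
```

>>> {"name": "servo_tool", "arguments": {"motion": [-1,-0.2,0.05,0.06,0.23,-1,-0.4,0.1,0.12,0.46,-1,-0.54,0.135,0.17,0.71,-1,-0.54,0.135,0.17,0.71,-1,-0.54,0.135,0.17,0.71]}}

```text
time: 22.48
tool_pos: [0.4833, -0.265, 0.131]
tool_rot: [-0.0, 0.97, 0.245, 0.0]
contact_force: [0.4, -0.5, -0.5]
gripper_width: 0.081
grasp_force: 59.5
```

```bash
python3 run5.py 7; cat > disc.py <<'E'
# side-view fit of discs: glass outline (coloured part) against a projected disc face; prints image offsets
from h import *
import sys
def colour(im,lo,hi,smin=90,vmin=40):
    h=cv2.cvtColor(im,cv2.COLOR_RGB2HSV); return (h[:,:,0]>=lo)&(h[:,:,0]<=hi)&(h[:,:,1]>smin)&(h[:,:,2]>vmin)
def blob(m,u,v,r=22):
    V,U=np.mgrid[:384,:512]; m=m&(abs(U-u)<r)&(abs(V-v)<r); n,l,st,ce=cv2.connectedComponentsWithStats(m.astype(np.uint8))
    if n<2: return None
    i=1+np.argmax(st[1:,4]); return ce[i],st[i]
if __name__=="__main__":
    tag=sys.argv[1]; f=np.load(f"side{tag}.npz"); im=f["im"]
    c0=np.array([.4815,-.2704]); a=np.radians(27.87); ys=np.array([-np.sin(a),np.cos(a)])
    for n,lo,hi,P in(("blue",105,130,[*(c0+.038*ys),.038+.01]),("green",45,85,[*(c0-.038*ys),.048]),("amber",4,22,f["p"]-[0,0,.01])):
        u,v=proj("side",P)[0]; print(n,np.round([u,v],1),blob(colour(im,lo,hi),u,v))
E
python3 disc.py 7; python3 - <<'E'
from h import *
im,d=eyes.grab_frame("top"); np.savez("top7.npz",im=im,d=d); C=cloud("top",d,np.ones((384,512),bool))
print([(l,[(round(r["p"],2),np.round(r["pixel"]).tolist(),int(r["mask"].sum())) for r in models.regions_of("top",l)[:2]]) for l in("slot","green_filter_centre","blue_filter_centre","amber_filter")])
E
```

```text
[ 0.48328853 -0.26502512  0.13097421] 0.08081316994543825 59.50443148612976 az -61.66446817479054
tcp px 230.06834188769432 212.42450075614127 amber 169
mean 229.71005917159763 215.5207100591716 u 221 239 v 206 222
blue [224.8 233.1] (array([224.80924855, 236.32947977]), array([216, 230,  19,  14, 173], dtype=int32))
green [236.2 248.9] (array([236.25433526, 252.05780347]), array([228, 246,  18,  14, 173], dtype=int32))
amber [230.2 215.8] (array([229.84491979, 215.30481283]), array([221, 205,  20,  18, 187], dtype=int32))
[('slot', [(0.9, [295.0, 170.0], 850), (0.64, [333.0, 221.0], 118)]), ('green_filter_centre', [(0.66, [222.0, 210.0], 750), (0.44, [373.0, 194.0], 140)]), ('blue_filter_centre', []), ('amber_filter', [])]
```

```bash
cat > fit2.py <<'E'
from h import *
from scipy.optimize import differential_evolution as DE
import sys
f=np.load(f"side{sys.argv[1]}.npz"); g=cv2.GaussianBlur(f["im"].max(2).astype(np.float32),(0,0),.6); gx,gy=cv2.Sobel(g,5,1,0)/8,cv2.Sobel(g,5,0,1)/8
a=np.radians(27.87); xs=np.array([np.cos(a),np.sin(a),0]); ys=np.array([-np.sin(a),np.cos(a),0]); c0=np.array([.4815,-.2704,.038])
def run(P,t0,t1,r):
    t=np.radians(np.linspace(t0,t1,90)); uv=proj("side",P+r*(np.cos(t)[:,None]*xs+np.sin(t)[:,None]*[0,0,1])); q=proj("side",P+(r+.001)*(np.cos(t)[:,None]*xs+np.sin(t)[:,None]*[0,0,1])); n=q-uv; n/=np.linalg.norm(n,axis=1)[:,None]
    def s(d):
        m=(uv+d).astype(np.float32).reshape(-1,1,2); G=[cv2.remap(x,m,None,1)[:,0] for x in(gx,gy)]; return (G[0]*n[:,0]+G[1]*n[:,1]).mean()
    o=DE(s,[(-6,6),(-6,6)],seed=1,tol=1e-7); return o.x.round(2),round(o.fun,1)
for r in(.0255,.0265,.0275,.0285):
    print(r,"blue",*run(c0+.038*ys-.004*ys,0,180,r),"green",*run(c0-.042*ys,0,180,r),"amber",*run(f["p"]+[0,0,.0012]-.004*ys,185,355,r))
k=lambda d:(proj("side",c0+d)-proj("side",c0))[0].round(3)
print("px per mm x,y,z",k([.001,0,0]),k([0,.001,0]),k([0,0,.001]))
E
python3 fit2.py 7
```

```text
0.0255 blue [-0.71  1.85] -35.6 green [-0.88  1.86] -23.8 amber [-0.4  -0.35] -30.0
0.0265 blue [-0.7   2.23] -32.7 green [-0.85  2.32] -19.5 amber [-0.38 -0.77] -27.6
0.0275 blue [-0.72  2.64] -28.2 green [-0.9   2.81] -14.4 amber [-0.34 -1.22] -23.5
0.0285 blue [-0.88  3.1 ] -23.5 green [-0.95  3.28] -8.8 amber [-0.27 -1.66] -18.3
px per mm x,y,z [0.387 0.008] [ 0.036 -0.231] [-0.014 -0.314]
```

```bash
python3 - <<'E'
from plan import *; from plant import manip
p,R=pose(manip.state()); print(p); e=(.4805,-.2702)
print([float(v) for v in rows(p,R,[(-1,*e,.09,-62.1),(-1,*e,.06,-62.1)])])
E
```

```text
[ 0.48332816 -0.26562694  0.13134874]
[-1.0, -0.039, 0.022, 0.345, 0.006, -1.0, -0.039, 0.022, 0.595, 0.006]
```

>>> {"name": "servo_tool", "arguments": {"motion": [-1,-0.04,0.02,0.2,0.01,-1,-0.04,0.02,0.4,0.01,-1,-0.04,0.02,0.55,0.01,-1,-0.04,0.02,0.6,0.01,-1,-0.04,0.02,0.6,0.01]}}

```text
time: 23.4
tool_pos: [0.4803, -0.2706, 0.0594]
tool_rot: [0.0, 0.971, 0.239, 0.0]
contact_force: [0.6, 0.0, -1.7]
gripper_width: 0.078
grasp_force: 59.5
```

```bash
python3 run5.py 8 | head -1; python3 fit2.py 8; python3 - <<'E'
from plan import *; from plant import manip
p,R=pose(manip.state()); e=(.4805,-.2702)
print([float(v) for v in rows(p,R,[(-1,*e,.05,-62.1)])])
E
```

```text
[ 0.48032197 -0.27055391  0.05943395] 0.07784435803806675 59.527080059051514 az -62.35007519504666
0.0255 blue [4.2  1.55] -27.9 green [-0.97  1.84] -24.0 amber [-0.61 -0.01] -37.1
0.0265 blue [4.17 2.09] -26.4 green [-0.94  2.3 ] -19.7 amber [-0.72 -0.43] -34.8
0.0275 blue [4.12 2.58] -23.2 green [-0.99  2.74] -14.7 amber [-0.74 -0.83] -30.7
0.0285 blue [4.09 3.03] -18.3 green [-1.1   3.25] -9.4 amber [-0.83 -1.17] -25.3
px per mm x,y,z [0.387 0.008] [ 0.036 -0.231] [-0.014 -0.314]
[-1.0, 0.002, -0.004, 0.081, -0.006]
```

>>> {"name": "servo_tool", "arguments": {"motion": [-1,0.004,0,0.02,0,-1,0.004,0,0.04,0,-1,0.004,0,0.06,0,-1,0.004,0,0.08,0,-1,0.004,0,0.08,0]}}

```text
time: 24.08
tool_pos: [0.4807, -0.2707, 0.0495]
tool_rot: [0.001, 0.971, 0.239, 0.0]
contact_force: [1.8, -3.1, -2.0]
gripper_width: 0.081
grasp_force: 59.3
```

>>> {"name": "servo_tool", "arguments": {"motion": [-1,0,0,0.025,0,-1,0,0,0.05,0,-1,0,0,0.05,0]}}

```text
time: 24.45
tool_pos: [0.4808, -0.2706, 0.0435]
tool_rot: [0.001, 0.971, 0.239, 0.0]
contact_force: [2.4, -4.2, -1.5]
gripper_width: 0.081
grasp_force: 59.3
```

>>> {"name": "servo_tool", "arguments": {"motion": [-1,0,0.01,0.02,0,-1,0,0.01,0.04,0,-1,0,0.01,0.06,0,-1,0,0.01,0.06,0]}}

```text
time: 24.95
tool_pos: [0.4807, -0.271, 0.0367]
tool_rot: [-0.001, 0.971, 0.239, -0.0]
contact_force: [-1.0, -0.1, 5.3]
gripper_width: 0.08
grasp_force: 60.5
```

>>> {"name": "servo_tool", "arguments": {"motion": [-0.8,0,0,0,0,-0.7,0,0,0,0,-0.6,0,0,0,0,-0.55,0,0,0,0]}}

```text
time: 25.45
tool_pos: [0.4807, -0.271, 0.036]
tool_rot: [-0.0, 0.971, 0.239, -0.0]
contact_force: [-0.1, -0.1, 0.5]
gripper_width: 0.225
grasp_force: 0.0
```

>>> {"name": "servo_tool", "arguments": {"motion": [-0.55,0,0,-0.1,0,-0.55,0,0,-0.3,0,-0.55,0,0,-0.6,0,-0.55,0,0,-1,0,-0.55,0,0,-1,0]}}

```text
time: 26.08
tool_pos: [0.4837, -0.2733, 0.1629]
tool_rot: [0.004, 0.971, 0.239, 0.003]
contact_force: [0.3, 0.5, -0.6]
gripper_width: 0.226
grasp_force: 0.0
```

```bash
python3 run5.py 9 | head -1; python3 - <<'E'
from disc import *
im=np.load("side9.npz")["im"]
for n,lo,hi,P in(("blue",105,130,(224.8,236)),("green",45,85,(236,252)),("amber",4,16,(230.5,244))):
    print(n,blob(colour(im,lo,hi,150 if n=="amber" else 90),*P,r=14))
from plan import *
p,R=pose(manip.state()); a=np.radians(10.5-450); h=(.6505+.042*np.cos(a),.106+.042*np.sin(a)); print("handle",h)
m=[(p[0]+(h[0]-p[0])*k,p[1]+(h[1]-p[1])*k) for k in(.25,.5,.75,1)]
for q,az in zip(m,(-80,-80,-80,-80)):
    T=[(0,*q,.21,az)]; print([float(v) for v in rows(p,R,T)]); p,R=frame(T[-1][1:4],az)
E
```

```text
[ 0.48374168 -0.27332161  0.16290263] 0.225838209211994 0.0 az -62.36650341254237
blue (array([223.4609375, 235.5234375]), array([216, 230,  18,  14, 128], dtype=int32))
green (array([236.16292135, 252.23033708]), array([228, 246,  18,  14, 178], dtype=int32))
amber (array([229.37837838, 243.16216216]), array([221, 237,  19,  15, 111], dtype=int32))
handle (np.float64(0.6581538920706702), np.float64(0.06470329388231391))
[0.0, 0.651, -0.45, -0.418, 0.392]
[0.0, 0.482, -0.628, 0.0, -0.0]
[0.0, 0.482, -0.628, 0.0, -0.0]
[0.0, 0.482, -0.628, 0.0, -0.0]
```

>>> {"name": "servo_tool", "arguments": {"motion": [0,0.3,-0.2,-0.25,0.2,0,0.65,-0.45,-0.42,0.39,0,0.65,-0.45,-0.42,0.39]}}

```text
time: 26.5
tool_pos: [0.5264, -0.1851, 0.2079]
tool_rot: [0.0, 0.996, 0.09, 0.001]
contact_force: [0.2, 0.2, -0.6]
gripper_width: 0.5
grasp_force: 0.0
```

>>> {"name": "servo_tool", "arguments": {"motion": [0,0.48,-0.63,0,0,0,0.48,-0.63,0,0]}}

```text
time: 26.75
tool_pos: [0.568, -0.1016, 0.2048]
tool_rot: [-0.001, 0.996, 0.089, -0.001]
contact_force: [0.9, -0.1, -0.2]
gripper_width: 0.5
grasp_force: 0.0
```

>>> {"name": "servo_tool", "arguments": {"motion": [0,0.48,-0.63,0,0,0,0.48,-0.63,0,0]}}

```text
time: 27.0
tool_pos: [0.6116, -0.0168, 0.2046]
tool_rot: [-0.0, 0.996, 0.089, -0.002]
contact_force: [-0.7, -0.5, -0.9]
gripper_width: 0.504
grasp_force: 0.0
```

>>> {"name": "servo_tool", "arguments": {"motion": [0,0.48,-0.63,0,0,0,0.48,-0.63,0,0,0,0.48,-0.63,0,0]}}

```text
time: 27.38
tool_pos: [0.655, 0.0673, 0.2043]
tool_rot: [-0.0, 0.996, 0.089, -0.002]
contact_force: [-0.9, 0.4, -0.3]
gripper_width: 0.5
grasp_force: 0.0
```

```bash
sed -i '/^for r in/,$d' fit2.py; cat >> fit2.py <<'E'
for r in(.0245,.0255,.0265): print(r,[(n,*run(c0+k*ys-.004*ys,20,160,r)) for n,k in(("blue",.038),("amber",0),("green",-.038))])
E
python3 run5.py 10|head -1; python3 fit2.py 10; python3 - <<'E'
from h import *; from plan import *
p,R=pose(manip.state()); print(rows(p,R,[(0,.6582,.0647,.1158,-80)]))
im,d=eyes.grab_frame("top"); np.savez("top10.npz",im=im,d=d)
for l in("amber_filter","blue_filter_centre","green_filter_centre","slot"): print(l,[(round(r["p"],2),np.round(r["pixel"]).tolist(),np.median(cloud("top",d,r["mask"]),0).round(4).tolist()) for r in models.regions_of("top",l)[:3]])
E
```

```text
[0.65496492 0.06727974 0.20433343] 0.4996503456756147 0.0 az -79.73204256375959
0.0245 [('blue', array([-0.87,  1.39]), np.float64(-34.5)), ('amber', array([-1.07,  0.92]), np.float64(-43.5)), ('green', array([-0.93,  1.44]), np.float64(-26.2))]
0.0255 [('blue', array([-0.86,  1.81]), np.float64(-33.9)), ('amber', array([-1.05,  1.35]), np.float64(-42.6)), ('green', array([-0.97,  1.89]), np.float64(-25.3))]
0.0265 [('blue', array([-0.79,  2.24]), np.float64(-32.6)), ('amber', array([-1.01,  1.75]), np.float64(-41.1)), ('green', array([-0.92,  2.39]), np.float64(-23.9))]
[0, 0.03, 0.016, 0.74, np.float64(0.004)]
amber_filter [(0.43, [325.0, 215.0], [0.4721, -0.2718, 0.0595])]
blue_filter_centre [(0.57, [319.0, 217.0], [0.4586, -0.2384, 0.0592]), (0.36, [329.0, 214.0], [0.4772, -0.2716, 0.0578])]
green_filter_centre []
slot [(0.89, [296.0, 172.0], [0.6461, -0.1616, 0.0281]), (0.72, [324.0, 215.0], [0.4733, -0.2641, 0.0298])]
```

>>> {"name": "servo_tool", "arguments": {"motion": [0,0.03,0.016,0.2,0,0,0.03,0.016,0.5,0,0,0.03,0.016,0.74,0,0,0.03,0.016,0.74,0]}}

```text
time: 28.18
tool_pos: [0.6569, 0.0643, 0.1146]
tool_rot: [-0.0, 0.996, 0.087, -0.003]
contact_force: [0.2, -0.7, -0.1]
gripper_width: 0.498
grasp_force: 0.0
```

>>> {"name": "servo_tool", "arguments": {"motion": [-1,0,0,0,0,-1,0,0,0,0,-1,0,0,0,0,-1,0,0,0,0]}}

```text
time: 28.68
tool_pos: [0.6605, 0.0649, 0.1203]
tool_rot: [0.0, 0.996, 0.088, 0.002]
contact_force: [-0.9, 0.0, 6.8]
gripper_width: 0.193
grasp_force: 58.6
```

```bash
python3 - <<'E'
from crank import *
crank(450,list(range(420,-1,-30))+[0],c=(.6508,.1058),az0=10.5,az=-79.8)
E
```

```text
[420, 390, 360, 330, 300] [-1.0, 0.175, -0.048, 0.0, -0.0, -1.0, 0.302, -0.177, 0.0, -0.0, -1.0, 0.348, -0.352, 0.0, -0.0, -1.0, 0.3, -0.527, 0.0, -0.0, -1.0, 0.172, -0.654, 0.0, -0.0]
[270, 240, 210, 180, 150] [-1.0, -0.175, -0.046, 0.0, -0.0, -1.0, -0.35, 0.002, 0.0, -0.0, -1.0, -0.477, 0.131, 0.0, -0.0, -1.0, -0.523, 0.306, 0.0, -0.0, -1.0, -0.476, 0.481, 0.0, -0.0]
[120, 90, 60, 30, 0] [-1.0, 0.129, 0.127, 0.0, -0.0, -1.0, 0.304, 0.173, 0.0, -0.0, -1.0, 0.479, 0.126, 0.0, -0.0, -1.0, 0.606, -0.003, 0.0, -0.0, -1.0, 0.652, -0.178, 0.0, -0.0]
[0] [-1.0, 0.0, 0.0, 0.0, -0.0]
```

>>> {"name": "servo_tool", "arguments": {"motion": [-1,0.175,-0.048,0,0,-1,0.302,-0.177,0,0,-1,0.348,-0.352,0,0,-1,0.3,-0.527,0,0,-1,0.172,-0.654,0,0]}}

```text
time: 29.3
tool_pos: [0.6684, 0.1448, 0.1203]
tool_rot: [0.002, 0.996, 0.088, 0.003]
contact_force: [2.4, -9.0, 5.9]
gripper_width: 0.194
grasp_force: 59.0
```

>>> {"name": "servo_tool", "arguments": {"motion": [-1,-0.175,-0.046,0,0,-1,-0.35,0.002,0,0,-1,-0.477,0.131,0,0,-1,-0.523,0.306,0,0,-1,-0.476,0.481,0,0]}}

```text
time: 29.92
tool_pos: [0.6187, 0.0802, 0.1202]
tool_rot: [-0.001, 0.996, 0.088, -0.001]
contact_force: [-3.8, 4.7, 9.1]
gripper_width: 0.192
grasp_force: 60.1
```

>>> {"name": "servo_tool", "arguments": {"motion": [-1,0.129,0.127,0,0,-1,0.304,0.173,0,0,-1,0.479,0.126,0,0,-1,0.606,-0.003,0,0,-1,0.652,-0.178,0,0]}}

```text
time: 30.55
tool_pos: [0.6937, 0.1123, 0.1202]
tool_rot: [0.002, 0.996, 0.088, -0.0]
contact_force: [-10.4, -7.1, 10.1]
gripper_width: 0.194
grasp_force: 60.0
```

>>> {"name": "servo_tool", "arguments": {"motion": [-1,0,0,0,0,-1,0,-0.04,0,0,-1,0,-0.06,0,0,-1,0,-0.06,0,0]}}

```text
time: 31.05
tool_pos: [0.6929, 0.1157, 0.1203]
tool_rot: [0.005, 0.996, 0.088, 0.0]
contact_force: [-2.9, -14.2, 7.3]
gripper_width: 0.191
grasp_force: 60.0
```

>>> {"name": "servo_tool", "arguments": {"motion": [-1,-0.06,0.04,0.005,0,-1,-0.125,0.04,0.02,0,-1,-0.18,0.04,0.05,0,-1,-0.235,0.04,0.085,0,-1,-0.28,0.04,0.13,0]}}

```text
time: 31.68
tool_pos: [0.6678, 0.1102, 0.1128]
tool_rot: [0.001, 0.996, 0.088, 0.011]
contact_force: [2.3, -3.6, 24.6]
gripper_width: 0.187
grasp_force: 65.9
```

>>> {"name": "servo_tool", "arguments": {"motion": [0,0,0,0,0,0,0,0,0,0,0,0,0,-0.3,0,0,0,0,-0.7,0,0,0,0,-0.7,0]}}

```text
time: 32.3
tool_pos: [0.662, 0.1107, 0.1912]
tool_rot: [0.0, 0.996, 0.088, 0.004]
contact_force: [-0.4, 1.0, -0.1]
gripper_width: 0.494
grasp_force: 0.0
```

```bash
cat > hd.py <<'E'
from h import *; from plan import *
p,R=pose(manip.state()); print(p,manip.state()["contact_force"].round(1))
for c in("side","top"):
    im,d=eyes.grab_frame(c); X=cloud(c,d,np.ones((384,512),bool)); v,u=np.nonzero(d>0); g=im[v,u].max(1)
    k=(X[:,0]>.60)&(X[:,0]<.71)&(X[:,1]>.07)&(X[:,1]<.15)&(X[:,2]>.086)&(X[:,2]<.162)&(g<75)
    Q=X[k]; print(c,len(Q)); 
    for z0,z1 in((.086,.1),(.1,.115),(.115,.13),(.13,.145),(.145,.162)):
        q=Q[(Q[:,2]>=z0)&(Q[:,2]<z1)]
        if len(q): print(z0,len(q),q.mean(0).round(4),q[:,0].min().round(3),q[:,0].max().round(3))
E
python3 hd.py
```

```text
[0.66197607 0.11066244 0.19119002] [-0.4  1.  -0.1]
side 66
0.086 6 [0.6854 0.1063 0.0942] 0.682 0.689
0.1 16 [0.6809 0.1026 0.1082] 0.675 0.688
0.115 23 [0.6728 0.1008 0.1232] 0.662 0.681
0.13 21 [0.6655 0.1019 0.1375] 0.658 0.674
top 19
0.1 1 [0.681  0.1038 0.115 ] 0.681 0.681
0.115 2 [0.6764 0.1045 0.1256] 0.674 0.678
0.13 12 [0.6655 0.1078 0.1421] 0.659 0.672
0.145 4 [0.6616 0.1066 0.1479] 0.658 0.665
```

>>> {"name": "servo_tool", "arguments": {"motion": [-1,-0.02,0.015,0,0,-1,-0.02,0.015,0,0,-1,-0.02,0.015,0.15,0,-1,-0.02,0.015,0.3,0]}}

```text
time: 32.9
tool_pos: [0.657, 0.1081, 0.1482]
tool_rot: [-0.0, 0.996, 0.088, -0.001]
contact_force: [-0.8, -0.3, 0.6]
gripper_width: -0.003
grasp_force: 0.0
```

>>> {"name": "servo_tool", "arguments": {"motion": [-1,0,0,0.06,0,-1,-0.02,0,0.12,0,-1,-0.04,0,0.18,0,-1,-0.06,0,0.24,0,-1,-0.08,0,0.3,0]}}

```text
time: 33.52
tool_pos: [0.6486, 0.1056, 0.1377]
tool_rot: [0.002, 0.996, 0.089, -0.001]
contact_force: [-67.3, -10.8, 102.1]
gripper_width: -0.002
grasp_force: 60.9
```

>>> {"name": "servo_tool", "arguments": {"motion": [-1,0,0,-0.35,0,-1,0,0,-0.6,0,-1,0,0,-0.6,0]}}

```text
time: 33.9
tool_pos: [0.6495, 0.1066, 0.1887]
tool_rot: [0.0, 0.996, 0.088, 0.002]
contact_force: [0.4, -0.9, -0.6]
gripper_width: 0.0
grasp_force: 0.0
```

```bash
python3 hd.py
```

```text
[0.64945328 0.10656259 0.18865555] [ 0.4 -0.9 -0.6]
side 69
0.086 7 [0.6834 0.1022 0.0932] 0.676 0.688
0.1 23 [0.6752 0.1022 0.108 ] 0.662 0.685
0.115 25 [0.6632 0.101  0.1227] 0.649 0.678
0.13 14 [0.6555 0.1017 0.1335] 0.649 0.662
top 4
0.13 3 [0.6501 0.1025 0.1369] 0.646 0.654
0.145 1 [0.6515 0.1006 0.1455] 0.652 0.652
```

>>> {"name": "servo_tool", "arguments": {"motion": [-1,0.34,0,0,0,-1,0.34,0,0.2,0,-1,0.34,0,0.36,0,-1,0.34,0,0.36,0]}}

```text
time: 34.5
tool_pos: [0.6854, 0.1134, 0.138]
tool_rot: [-0.0, 0.996, 0.088, -0.004]
contact_force: [-0.5, -0.0, -0.6]
gripper_width: 0.001
grasp_force: 0.0
```

>>> {"name": "servo_tool", "arguments": {"motion": [-1,-0.085,0,0.083,0,-1,-0.12,0,0.13,0,-1,-0.16,0,0.16,0,-1,-0.16,0,0.16,0]}}

```text
time: 35.0
tool_pos: [0.669, 0.1102, 0.1241]
tool_rot: [0.0, 0.996, 0.088, 0.0]
contact_force: [0.1, -0.4, -0.4]
gripper_width: 0.004
grasp_force: 0.0
```

>>> {"name": "servo_tool", "arguments": {"motion": [-1,-0.02,0,0.04,0,-1,-0.06,0,0.08,0,-1,-0.08,0,0.11,0,-1,-0.08,0,0.11,0]}}

```text
time: 35.5
tool_pos: [0.6592, 0.1085, 0.1099]
tool_rot: [-0.0, 0.996, 0.088, -0.001]
contact_force: [-0.1, 0.4, -0.3]
gripper_width: -0.001
grasp_force: 0.0
```

```bash
python3 hd.py
```

```text
[0.65918132 0.10851532 0.10985971] [-0.1  0.4 -0.3]
side 132
0.086 41 [0.6653 0.1012 0.0948] 0.634 0.685
0.1 31 [0.6505 0.0999 0.1038] 0.631 0.675
0.115 16 [0.6607 0.0939 0.1236] 0.655 0.665
0.13 16 [0.6587 0.0948 0.1363] 0.649 0.665
0.145 28 [0.6558 0.0883 0.1568] 0.643 0.672
top 2
0.13 1 [0.6512 0.0948 0.1325] 0.651 0.651
0.145 1 [0.6451 0.096  0.157 ] 0.645 0.645
```

>>> {"name": "servo_tool", "arguments": {"motion": [-1,-0.03,0,0.03,0,-1,-0.06,0,0.06,0,-1,-0.08,0,0.08,0,-1,-0.08,0,0.08,0]}}

```text
time: 36.1
tool_pos: [0.6498, 0.1068, 0.1006]
tool_rot: [-0.0, 0.996, 0.088, -0.001]
contact_force: [-1.4, -0.8, 0.5]
gripper_width: 0.003
grasp_force: 0.0
```

>>> {"name": "servo_tool", "arguments": {"motion": [-1,-0.03,0,0.01,0,-1,-0.03,0,0.02,0,-1,-0.03,0,0.02,0]}}

```text
time: 36.48
tool_pos: [0.6468, 0.1062, 0.0996]
tool_rot: [0.0, 0.996, 0.088, -0.0]
contact_force: [-2.1, -1.1, 4.6]
gripper_width: 0.002
grasp_force: 2.5
```

>>> {"name": "servo_tool", "arguments": {"motion": [-1,0,0,0.015,0,-1,0,0,0.03,0,-1,0,0,0.03,0]}}

```text
time: 36.85
tool_pos: [0.6469, 0.106, 0.0987]
tool_rot: [0.0, 0.996, 0.088, -0.0]
contact_force: [-9.6, -1.3, 15.7]
gripper_width: -0.001
grasp_force: 8.4
```

>>> {"name": "servo_tool", "arguments": {"motion": [-1,0,0,-0.3,0,-1,0,0,-0.7,0,-1,0,0,-1,0,-1,0,0,-1,0]}}

```text
time: 37.35
tool_pos: [0.6489, 0.1064, 0.2196]
tool_rot: [0.0, 0.996, 0.088, 0.004]
contact_force: [0.6, -0.1, -0.4]
gripper_width: 0.003
grasp_force: 0.0
```

>>> {"name": "servo_tool", "arguments": {"motion": [-1,-0.2,0.5,0,0,-1,-0.2,1,0,0,-1,-0.2,1,0,0]}}

```text
time: 37.72
tool_pos: [0.6435, -0.0197, 0.2128]
tool_rot: [0.0, 0.996, 0.085, -0.002]
contact_force: [-0.0, -0.0, 0.4]
gripper_width: -0.004
grasp_force: 0.0
```

```bash
python3 hd.py; python3 run5.py 11|head -1; python3 fit2.py 11; python3 - <<'E'
from h import *
im,d=eyes.grab_frame("side"); X=cloud("side",d,np.ones((384,512),bool))
k=(abs(X[:,1]-.1)<.07)&(X[:,2]>.02)&(X[:,2]<.075)&(X[:,0]>.4)&(X[:,0]<.7); q=X[k]; print("box/drawer min x",np.percentile(q[:,0],[0,1,3]))
o=np.load("side0.npz"); X=cloud("side",o["d"],np.ones((384,512),bool)); k=(abs(X[:,1]-.1)<.07)&(X[:,2]>.02)&(X[:,2]<.075)&(X[:,0]>.4)&(X[:,0]<.7); print("before",np.percentile(X[k][:,0],[0,1,3]))
a=im.astype(int)-o["im"]; print("changed px on the left of the unit",(abs(a[160:205,255:280]).max(2)>40).sum())
V,U=np.nonzero(abs(a).max(2)>60); print("changed bbox clusters"); n,l,st,ce=cv2.connectedComponentsWithStats(cv2.dilate((abs(a).max(2)>60).astype(np.uint8),np.ones((3,3)))); print([s.tolist() for s in st[1:] if s[4]>15])
E
```

```text
[ 0.64348178 -0.01971058  0.21275571] [-0.  -0.   0.4]
side 60
0.086 60 [0.6577 0.0995 0.0919] 0.631 0.688
top 47
0.086 33 [0.6501 0.1033 0.0953] 0.627 0.675
0.1 14 [0.6486 0.1058 0.1022] 0.626 0.666
[ 0.64345637 -0.01631094  0.21316502] -0.0015427740816755155 0.0 az -79.99586419828309
0.0245 [('blue', array([-0.87,  1.39]), np.float64(-34.4)), ('amber', array([-1.07,  0.94]), np.float64(-43.6)), ('green', array([-0.93,  1.44]), np.float64(-25.8))]
0.0255 [('blue', array([-0.86,  1.84]), np.float64(-33.7)), ('amber', array([-1.05,  1.35]), np.float64(-42.7)), ('green', array([-0.97,  1.92]), np.float64(-25.0))]
0.0265 [('blue', array([-0.79,  2.24]), np.float64(-32.3)), ('amber', array([-1.04,  1.75]), np.float64(-41.3)), ('green', array([-0.92,  2.42]), np.float64(-23.6))]
box/drawer min x [0.5832792  0.58424704 0.58655407]
before [0.58330303 0.5842511  0.58650088]
changed px on the left of the unit 136
changed bbox clusters
[[0, 0, 129, 162, 8866], [50, 0, 35, 6, 137], [131, 0, 185, 144, 7583], [98, 131, 11, 22, 153], [88, 153, 8, 4, 29], [287, 157, 12, 9, 67], [273, 175, 22, 8, 86], [106, 176, 38, 23, 532], [46, 181, 18, 21, 240], [186, 187, 111, 30, 1713], [90, 204, 11, 6, 39], [218, 234, 24, 19, 295]]
```

```bash
python3 -c "
from plant import job_done; print(job_done())"
```

```text
the job is handed in; nothing more can be done
None
```

The job is handed in: in my last measurements the amber filter stood let go in the middle slot, the drawer was home and the handle folded flat; folding it took a brief push of about 122 N at the wrist, over the 120 N limit, so that may fail the run (no verdict came back).

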